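# Start the crank nut on a monitor-stand post

## Task

Start the crank nut on the monitor stand's threaded post: slide it down over the post, crank arm above the mount's long tongue, until it rests on the thread, then turn it backward (counter-clockwise seen from above) with its weight on the thread until it drops at the thread start. From there turn it forward (clockwise) one full turn, and finish still gripping the nut by its handle, without letting go. Leave the mouse, pen pot and pump bottle alone.

Things in the scene. Friction and masses are not known exactly. Their poses are not given: they have to be found in the camera images.
- mount: Desk mount, fixed. Dark steel round flange, diameter 84, 12 thick, with one long tongue (36 wide, its round end 128 from the post axis) along the mount's +x, and an upright bright steel post at the flange centre. Origin: post axis at desk height, z up. Post: plain shaft of diameter 21, with a coarse right-hand thread of outer diameter 31 around it from 19 to 52 above the desk.
- post_tip (a point): Top of the post, on its axis, 108 above the desk. The last 8 mm taper from diameter 21 to 10.
- thread_start (a point): On the post axis, 44 above the desk, axes as the mount. Two-start thread, ridges 3 thick, lead 16 per turn. From this height each ridge makes a last open half turn: its top climbs 8 mm counter-clockwise and ends in a sheer 8 mm step, one at the mount's +x side, one at -x. The nut's underside rides 0 to 8 mm above this point until engaged, then sinks 16 per clockwise turn (2 play).
- tongue_end (a point): On the top of the tongue, 12 above the desk, 110 from the post axis along the mount's +x.
- nut: Crank nut, loose, about 0.25 to 0.42 kg, balanced about its axis, standing upright on the desk at the start. Sixteen-sided aluminium hub, 44 across, 50 tall. Origin: hub axis at the underside, z up. A crank arm (16 wide, 12 to 20 above the underside) runs along the nut's +x to an upright handle; opposite it a counterweight (18 wide, out to 35 from the axis, 8 to 24 above the underside).
- nut_top (a point): Centre of the hub's top, 50 above its underside. Bore: diameter 23.4 in the top 20 mm (fits the 21 shaft), 34 below, with two opposite teeth at the very bottom leaving 24 between. With the arm over the tongue the nut rests about 3 mm above thread_start; after about 125 degrees counter-clockwise it drops some 8 mm by its weight, unless the handle is held up. It does not turn by itself.
- handle_mid (a point): Middle of the upright black handle, 56 from the hub axis on the nut's +x, 43.5 above the nut's underside. The handle is a smooth sleeve, diameter 15, 43 tall, 26 clear of the hub; it spins freely on its pin, so it can be gripped and led round in a circle without turning the wrist.
- handle: The black handle sleeve, carried by the nut. Origin: its axis at its lower end, 22 above the nut's underside. Its own angle about its axis means nothing.
- mouse: Black computer mouse, 100 x 58 x 32, loose on the desk; leave it. Origin under its centre.
- penpot: Empty dark metal pen pot, diameter 76, 95 tall, loose on the desk; leave it. Origin under its centre.
- dispenser: Clear pump bottle, diameter 60, 152 tall, loose on the desk; leave it. Origin under its centre.
There are look-alikes about, which are no part of the job. Of the things shaped like the nut, the aluminium one is meant.

How it is judged (in metres and radians):
On the way, in this order (a step that is already met when the one before it is completed fails the run):
1. the nut rests upright on the thread, around the post, its crank arm above the tongue (horizontal distance between nut and thread_start below 0.005 m and angle between nut's own z axis and vertical below 0.15 rad and contact force between nut and mount above 0.3 N and z of nut in the frame of thread_start between -0.002 and 0.0058 m and x of handle_mid in the frame of mount above 0.042 m), for 0.1 s.
2. turned backward, riding up the thread, bearing on it (horizontal distance between nut and thread_start below 0.005 m and angle between nut's own z axis and vertical below 0.15 rad and contact force between nut and mount above 0.3 N and z of nut in the frame of thread_start between 0.0062 and 0.011 m and y of handle_mid in the frame of mount above 0.02 m), for 0.05 s.
3. it has dropped at the thread start (horizontal distance between nut and thread_start below 0.005 m and angle between nut's own z axis and vertical below 0.15 rad and contact force between nut and mount above 0.3 N and z of nut in the frame of thread_start between -0.003 and 0.003 m and y of handle_mid in the frame of mount above 0.015 m), for 0.05 s.
At the end, for the whole second after the job is handed in: The nut is engaged one turn on the thread (its underside 10.5 to 20 mm below thread_start, about 0.75 to 1.3 turns past the drop), within 5 mm of the post axis and 0.15 rad of upright, at rest, with the fingers still gripping its handle with more than 3 N (horizontal distance between nut and thread_start below 0.005 m and angle between nut's own z axis and vertical below 0.15 rad and z of nut in the frame of thread_start between -0.02 and -0.0105 m and linear speed of nut below 0.01 m/s and angular speed of nut below 0.15 rad/s and contact force between the fingers and handle above 3 N); the arm keeps its last pose, push and grip.
It fails at once if a bystander is moved more than 20 mm (distance of any of mouse, dispenser, penpot from where it was at the start of the episode above 0.02 m).
It also fails if it takes over 72 s, if anything falls off the work surface, if the arm or the gripper's body presses on something with over 40 N, if the wrist force passes 120 N, or if a joint passes its speed limit or range.

## Robot

A 6-joint arm with a two-finger parallel gripper is mounted at the origin on the work surface. World frame = base frame: x ahead of the robot, y to its left, z up, the work surface at z = 0. Lengths are in m, angles in degrees, forces in N, time in s.
With the tool pointing down it reaches from about 0.325 to 1 m from the base axis. Payload 5.1 kg.
Tool frame: the origin (TCP) lies midway between the tips of the shut fingers; the grasp point (between the pads) lies grip_point_offset behind it (grip_point_offset is the distance from the TCP to the grasp point, in m); z points along the fingers, y is the direction in which the jaws open and shut (so a half turn about z gives the same grasp; the last joint's range is limited). The gripper opens to 85 mm and grips with 20 to 120 N. Pads are 22 mm wide; open, the fingers measure 114 mm over their backs; the gripper's body (76 mm by 85 mm) begins 54 mm behind the grasp point. The pads swing forward as they close: fully open they stand 13 mm farther back than shut.
Start: joints at [-69.878, 7.093, 94.555, -0, 78.352, -4.733], TCP at [0.273, -0.59, 0.231] pointing down, gripper open.
Joint ranges: [-149.61, 149.61], [-58.7, 133.49], [1.44, 155.28], [-77.14, 257.14], [18.33, 153.61], [-166.67, 166.67]. Speed limits (degrees/s): [147.25, 147.25, 180, 180, 180, 180].

## Interface

Orientations are given as [roll, pitch, yaw] about the fixed x, y, z axes, in that order (R = Rz(yaw) Ry(pitch) Rx(roll)).
In Python, from bench import read_state, read_camera, camera_model, finish_job, silhouettes, grip_point_offset gives the robot as it stands.
- The arm moves only by the tool carry_out, never from a script. Its argument "plan" is a list of rows, each a list of 5 numbers: the shift along the tool's x, y, z in units of 40 mm (1.0 is 40 mm), then the turn about the tool's z in units of 10 degrees (1.0 is 10 degrees), then the finger opening in mm, from 0 to 85.4. A call has 1 to 8 rows; each row shifts and turns the commanded pose from where the row before left it, along the tool's axes as they then stand; what a row does not reach is not made up. A row lasts 1/8 s, in which the tool goes at most 62.5 mm and 10.7 degrees, less where a joint would pass 70% of its speed; a pose out of reach is approached as far as the arm can. A call is refused whole if a number of a shift passes 1 or a number of a turn 1, either way. A call with a gripper value outside its range is refused whole. The fingers move at their own pace and stop on an object; the grip force is fixed at half the most. Time passes only in rows, so rows that do not move let the fingers close. It gives the time, the measured TCP pose, the force and the opening at its end, in the units of the state.
- read_state(): the state, without advancing time (a new reading comes with each control period).
- read_camera(name): name is "side" or "top" or "wrist"; returns the picture (480x640x3 uint8, red, green, blue); there is no depth.
- camera_model(name): a dict with "fovy" (degrees; the focal length in pixels is half the picture's height over the tangent of half this angle, whatever the lens; pixels are square), "cx", "cy" (the principal point, pixels), "camera_from_world" (4x4, takes a point from world to camera coordinates). Camera axes: x right, y down, z forward; pixel columns grow to the right and rows downward; lengths in m; the calibration is good to about 2 mm. The wrist camera is an equidistant fisheye: a pixel r from the principal point sees the ray r / f radians off the axis. A picture is of the moment at which its call begins: read the wrist's pose just before it. camera_model takes no time and is no camera call; for the wrist camera it gives the pose at the moment of the call.
- finish_job(): hands the job in, once; it reports no verdict.
Trained networks look in the newest picture that a camera, given by its name, has taken for a name from the list of things; names that differ only in an ending like _2 or _b are one class to them, and where a whole thing is asked for, a point or a joint stands for the part that bears it (a point fixed in the world has none). Each returns a list of dicts, best first, with "confidence" (0 to 1); they miss things now and then, are a little off and sometimes report something else, mostly with a low value. They report only what shows in the picture. A call takes as long as a camera call. They do not tell look-alikes from the thing itself.
- silhouettes(camera, target): "mask" (480x640 bool, what is visible of it) and "extent" ([centre column, centre row, width, height] in pixels, round what is visible of it).
The state is a dict: "t": time; "qpos": joint angles; "qd": joint speeds; "effort": joint torques, N m; "ee_pos": TCP position; "eef_rot": TCP orientation; "contact_force": force on the tool from outside, world axes, zero at the start; "ft_torque": the same for the moment, N m; "width": opening from 0.0 (shut) to 1.0 (fully open).
Only numpy, scipy, OpenCV 4.12 (cv2) and the standard library are available. Lean on these libraries where they do the work, as an engineer would, in place of code of your own. Each camera call takes 0.05 s, during which the arm holds its last target.

## Working session

There is one attempt and no reset: what is moved stays moved. The work goes in short steps, Python scripts to look and compute and a tool call to move; the robot and the scene stay as the last step left them, time stands still between calls to the robot, and variables do not carry over. Pictures are saved under pics/ and viewed, and the job is handed in when it is done.

Besides the shell and the picture viewer there is one more tool, called after "Emit:" as name([rows], argument=value, ...), one row to a line, values as JSON. carry_out: Moves the arm, as the interface text tells. Its arguments: {"type":"object","properties":{"plan":{"type":"array"}},"required":["plan"]}

```bash
ls; mkdir -p pics; python3 - <<'E'
from bench import *
import cv2, bench
print(read_state()); print(grip_point_offset if not callable(grip_point_offset) else grip_point_offset())
for n in ["side","top","wrist"]:
    im=read_camera(n); cv2.imwrite(f"pics/{n}0.png",im[:,:,::-1]); 
    m=camera_model(n); print(n,m)
E
```

```text
pics
{'t': 0.0, 'qpos': array([-6.98790263e+01,  7.13430130e+00,  9.46348764e+01, -2.03641202e-04,
        7.83503211e+01, -4.73474149e+00]), 'qd': array([ 0.02395523, -0.0759762 ,  0.11459159, -0.13500286, -0.10281741,
        0.02794444]), 'effort': array([-2.41147764e-04, -4.23607635e+01, -3.65455985e+01, -7.54072721e-05,
        6.88671353e-03, -2.34996129e-06]), 'ee_pos': array([ 0.27295793, -0.58923778,  0.23003571]), 'eef_rot': array([-1.79880893e+02, -9.66507393e-03,  2.48557465e+01]), 'contact_force': array([-1.17157172,  0.12283854,  0.44374242]), 'ft_torque': array([-0.00757555,  0.02660233,  0.01556406]), 'width': 0.9977207730029608}
0.0187
side {'fovy': 53.55224724964334, 'cx': 310.70146768423774, 'cy': 239.27041793959387, 'camera_from_world': array([[-0.9994997 , -0.02508898, -0.01925875,  0.564754  ],
       [ 0.00389181,  0.50672152, -0.86210101,  0.0878308 ],
       [ 0.03138805, -0.86174465, -0.50637036,  1.38487352],
       [ 0.        ,  0.        ,  0.        ,  1.        ]])}
top {'fovy': 47.921506811064205, 'cx': 311.4004083068541, 'cy': 233.15783675381354, 'camera_from_world': array([[-0.01008039, -0.99980588,  0.01692881, -0.01781451],
       [-0.99563777,  0.00846507, -0.09291806,  0.58176339],
       [ 0.09275672, -0.01779161, -0.99552983,  1.34783969],
       [ 0.        ,  0.        ,  0.        ,  1.        ]])}
wrist {'fovy': 65.70646984690485, 'cx': 320.2641176629625, 'cy': 237.1236877410359, 'camera_from_world': array([[ 0.42079136, -0.90715296, -0.00285188, -0.64989808],
       [-0.86989193, -0.40439529,  0.28240482, -0.03865684],
       [-0.25733766, -0.11635268, -0.95929108,  0.37779059],
       [ 0.        ,  0.        ,  0.        ,  1.        ]])}
```

View pics/side0.png

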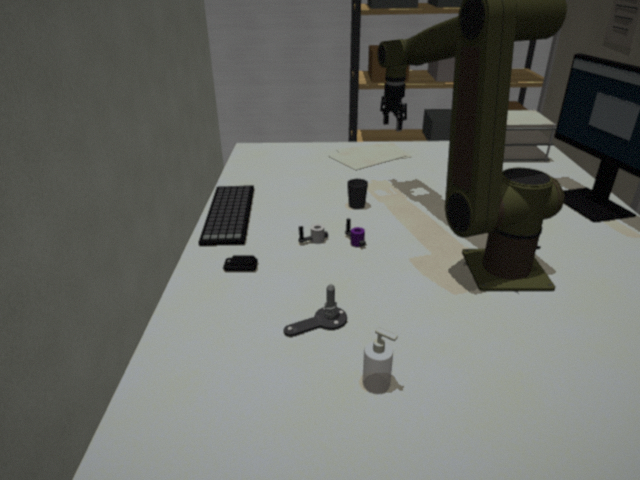

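View pics/top0.png

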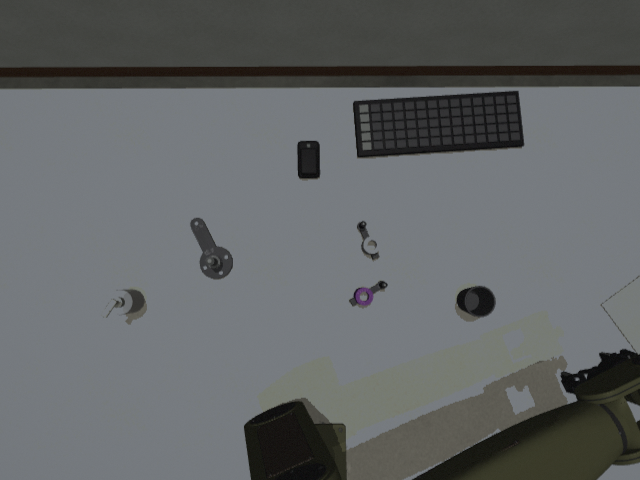

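View pics/wrist0.png

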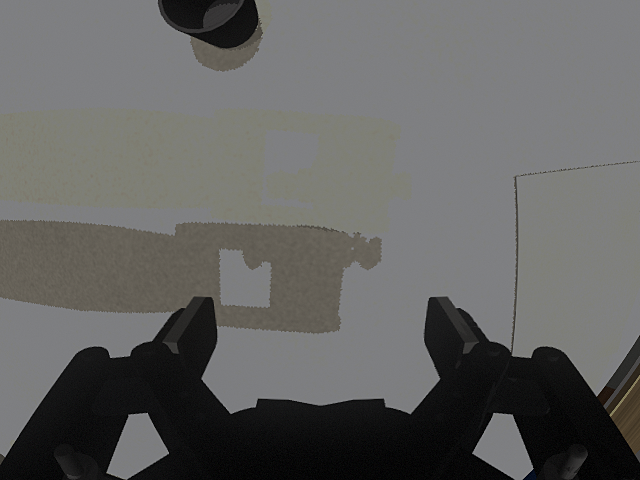

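Look-alikes for the nut: the grey one in the top picture at hub (370,246), handle (362,225); the purple one at hub (363,296), handle (383,285). The aluminium one is the grey at (370,246). Next: a close crop and masks.

```bash
cat > h.py <<'E'
import numpy as np, cv2
from bench import *
def K(m): 
    f=240/np.tan(np.radians(m['fovy'])/2); return f
def ray(m,uv,fish=False):
    f=K(m); T=m['camera_from_world']; R=T[:3,:3]; c=-R.T@T[:3,3]
    d=np.array([uv[0]-m['cx'],uv[1]-m['cy']],float)
    if fish:
        r=np.hypot(*d); th=r/f; v=np.r_[d/max(r,1e-9)*np.sin(th),np.cos(th)]
    else: v=np.r_[d/f,1]
    return c,R.T@v
def atz(m,uv,z,fish=False):
    c,d=ray(m,uv,fish); return c+d*(z-c[2])/d[2]
def proj(m,P,fish=False):
    P=np.atleast_2d(P); f=K(m); T=m['camera_from_world']; q=P@T[:3,:3].T+T[:3,3]
    if fish:
        r=np.hypot(q[:,0],q[:,1]); th=np.arctan2(r,q[:,2]); s=f*th/np.maximum(r,1e-9)
    else: s=f/q[:,2]
    return np.c_[m['cx']+s*q[:,0],m['cy']+s*q[:,1]]
E
python3 - <<'E'
from h import *
im=cv2.imread('pics/top0.png')
a=cv2.resize(im[200:320,330:410],None,fx=5,fy=5,interpolation=cv2.INTER_CUBIC)
b=cv2.resize(im[200:320,175:255],None,fx=5,fy=5,interpolation=cv2.INTER_CUBIC)
cv2.imwrite('pics/cropt.png',np.clip(np.hstack([a,b])*1.6,0,255).astype(np.uint8))
im=cv2.imread('pics/side0.png')
a=cv2.resize(im[210:260,280:380],None,fx=6,fy=6,interpolation=cv2.INTER_CUBIC)
b=cv2.resize(im[275:345,270:370],None,fx=4,fy=4,interpolation=cv2.INTER_CUBIC); b=cv2.copyMakeBorder(b,0,0,0,200,0)
cv2.imwrite('pics/crops.png',np.vstack([a,b]))
for cam in ['top','side']:
    for t in ['nut','handle','mount','mouse','penpot','dispenser']:
        for r in silhouettes(cam,t): 
            ys,xs=np.nonzero(r['mask'])
            print(cam,t,round(r['confidence'],2),np.round(r['extent'],1),len(xs),np.round([xs.mean(),ys.mean()],1))
            np.save(f"pics/m_{cam}_{t}_{int(r['extent'][0])}.npy",r['mask'])
E
```

```text
top nut 0.77 [368.3 241.3  20.4  36.1] 383 [368.3 241.5]
top nut 0.6 [369.5 292.9  40.   25.4] 365 [367.1 293.8]
top nut 0.26 [212.5 247.9  40.2  65.5] 1367 [211.4 252.6]
top mount 0.64 [209.6 248.8  40.6  65.7] 1284 [210.8 252.6]
top mouse 0.92 [310.5 159.8  23.3  37.9] 823 [308.6 159.5]
top penpot 0.69 [477.8 299.9  34.6  31.3] 929 [476.2 300.9]
top dispenser 0.83 [122.5 304.6  37.8  27. ] 750 [123.9 302.2]
side nut 0.91 [315.1 234.9  27.9  21.7] 348 [314.1 234.1]
side nut 0.77 [353.9 232.8  26.4  30.2] 373 [355.2 235. ]
side handle 0.52 [303.1 233.    2.   13.2] 49 [300.7 232.7]
side handle 0.18 [312.6 233.4  29.2  17.6] 360 [312.8 234.3]
side mount 0.6 [315.  310.5  63.6  53.4] 1271 [320.3 317.5]
side mouse 0.57 [241.8 263.8  35.3  15.2] 509 [240.1 263.4]
side mouse 0.35 [379.  363.1  32.8  67.1] 1640 [377.7 362.9]
side penpot 0.8 [356.4 194.8  22.1  35.3] 553 [356.7 193.1]
side dispenser 0.89 [379.7 362.1  33.2  66.3] 1622 [377.9 362.9]
```

View pics/cropt.png

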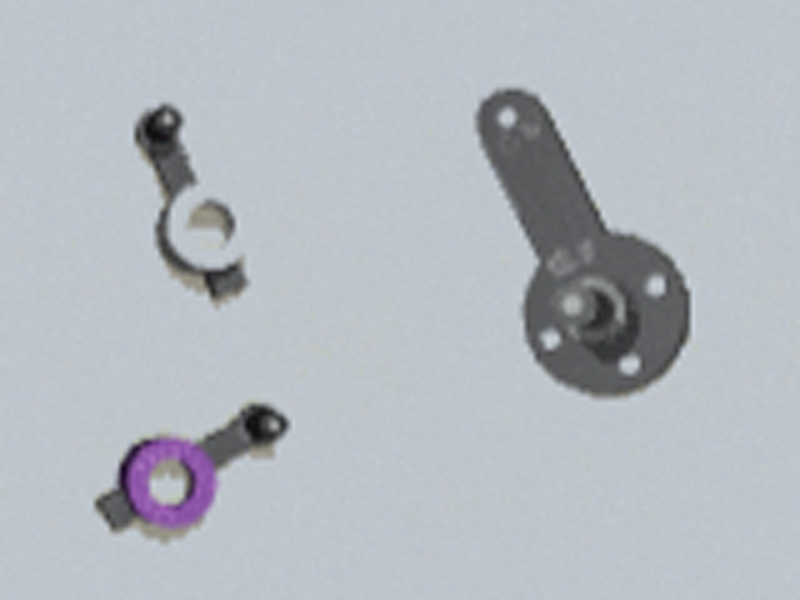

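View pics/crops.png

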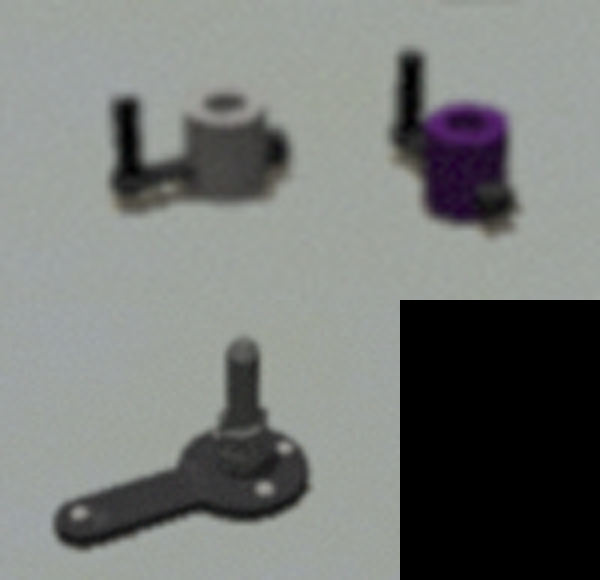

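The crops show the silver nut (hub (371,245), handle top (362,224)), the purple look-alike below it, and the mount (post tip (209,261), flange centre (216,263), tongue hole (196,223)).

```bash
python3 - <<'E'
from h import *
m=camera_model('top'); s=camera_model('side')
p=lambda *a:print(*[np.round(x,4) if not isinstance(x,str) else x for x in a])
p('hub',atz(m,(371,245.4),.05)); p('handle',atz(m,(362,224.4),.065))
p('tip',atz(m,(209.4,260.6),.108)); p('flange',atz(m,(216.4,263),.012)); p('hole',atz(m,(196.2,223.4),.012))
# side
p('S hub',atz(s,(280+225/6,210+103/6),.05),'handle',atz(s,(280+125/6,210+99/6),.065))
p('S tip',atz(s,(270+242/4,275+(346-300)/4),.108),'hole',atz(s,(270+79/4,275+(513-300)/4),.012))
for n in ('nut','mount'):
  pass
E
```

```text
hub [ 0.5474 -0.1717  0.05  ]
handle [ 0.5988 -0.1485  0.065 ]
tip [0.5106 0.2214 0.108 ]
flange [0.5085 0.2199 0.012 ]
hole [0.6107 0.2723 0.012 ]
S hub [ 0.5465 -0.1689  0.05  ] handle [ 0.5985 -0.1467  0.065 ]
S tip [0.5094 0.2313 0.108 ] hole [0.6093 0.272  0.012 ]
```

Emit:
carry_out([
  [0.8,-0.5,0,0,85],
  [0.8,-0.5,0,0,85],
  [0.8,-0.5,0,0,85],
  [0.8,-0.5,0,0,85],
  [0.8,-0.5,0,0,85],
  [0.8,-0.5,0,0,85],
  [0.8,-0.5,0,0,85],
  [0.8,-0.5,0,0,85],
])

```text
t: 1.75
ee_pos: [0.4388, -0.336, 0.2315]
eef_rot: [180.0, -0.0, 24.9]
contact_force: [0.1, -0.4, -0.5]
width: 0.994
```

Emit:
carry_out([
  [0.8,-0.5,0,0,85],
  [0.8,-0.5,0,0,85],
  [0.8,-0.5,0,0,85],
  [0.8,-0.5,0,0,85],
  [0.8,-0.5,0,0,85],
  [0.2,-0.15,0,0,85],
  [0,0,0,0,85],
  [0,0,0,0,85],
])

```text
t: 2.75
ee_pos: [0.5456, -0.1711, 0.2313]
eef_rot: [180.0, 0.0, 24.8]
contact_force: [0.3, 0.8, -0.3]
width: 0.997
```

```bash
python3 - <<'E'
from h import *
print(read_state()['ee_pos'],read_state()['eef_rot'],read_state()['t'])
m=camera_model('wrist'); im=read_camera('wrist'); np.save('pics/mw1.npy',m,allow_pickle=True)
cv2.imwrite('pics/w1.png',im[:,:,::-1])
for t in ['nut','handle']:
  for r in silhouettes('wrist',t): print(t,r['confidence'],r['extent'])
E
```

```text
[ 0.54564695 -0.17106816  0.23130271] [1.79990050e+02 2.18608545e-02 2.47983717e+01] 2.75
nut 0.65 [268.4, 306.1, 92.9, 54.6]
nut 0.64 [324.3, 186.2, 48.6, 104.9]
handle 0.86 [305.4, 310.2, 16.4, 32.5]
handle 0.46 [326.6, 147.2, 17.8, 15.5]
```

View pics/w1.png

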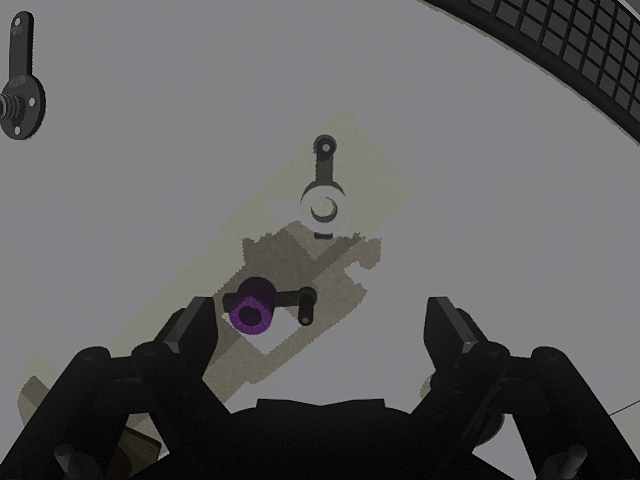

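```bash
python3 - <<'E'
from h import *
m=np.load('pics/mw1.npy',allow_pickle=True).item()
im=cv2.imread('pics/w1.png'); cv2.imwrite('pics/w1c.png',cv2.resize(im[120:250,270:380],None,fx=5,fy=4.6,interpolation=cv2.INTER_CUBIC))
im=cv2.imread('pics/w1.png'); cv2.imwrite('pics/w1c.png',cv2.resize(im[125:245,270:380],None,fx=5,fy=5,interpolation=cv2.INTER_CUBIC))
print('hub',atz(m,(324,208),.05,True),'han',atz(m,(325,147),.065,True))
t=camera_model('top')
print('purple',atz(t,(363,296),.05))
E
```

```text
hub [ 0.54904953 -0.17408221  0.05      ] han [ 0.59882257 -0.15170246  0.065     ]
purple [ 0.42178328 -0.14926668  0.05      ]
```

View pics/w1c.png

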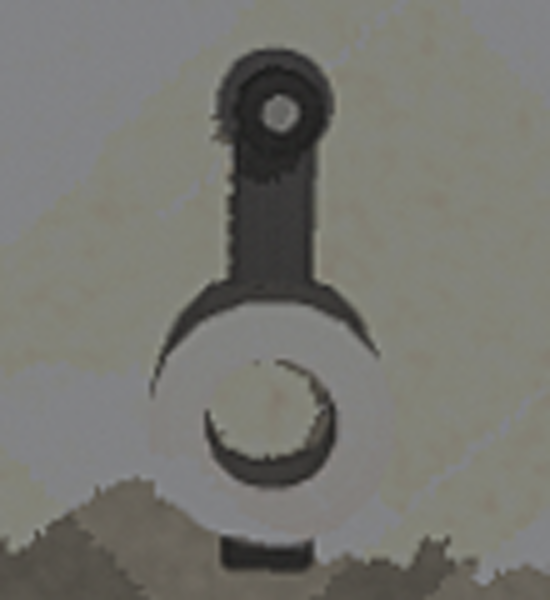

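Hub top (324,209), handle top (326,147) in the wrist picture. That puts the hub at about (0.548,-0.173) and the arm at ~24°, which agrees with the top and side cameras. Descending to grip the hub.

Emit:
carry_out([
  [0.03,0.07,0.8,0,85],
  [0,0,0.8,0,85],
  [0,0,0.8,0,85],
  [0,0,0.8,0,85],
  [0,0,0.8,0,85],
  [0,0,0.8,0,85],
  [0,0,0.56,0,85],
  [0,0,0,0,85],
])

```text
t: 3.9
ee_pos: [0.5464, -0.1721, 0.0148]
eef_rot: [-179.8, 0.2, 24.8]
contact_force: [-0.8, 0.2, 0.5]
width: 0.997
```

```bash
python3 - <<'E'
from h import *
print(read_state()['ee_pos'],read_state()['contact_force'])
im=read_camera('wrist')
cv2.imwrite('pics/w2.png',im[:,:,::-1])
E
```

```text
[ 0.5464021  -0.17210653  0.01478674] [-0.75711204  0.22164607  0.45331398]
```

View pics/w2.png

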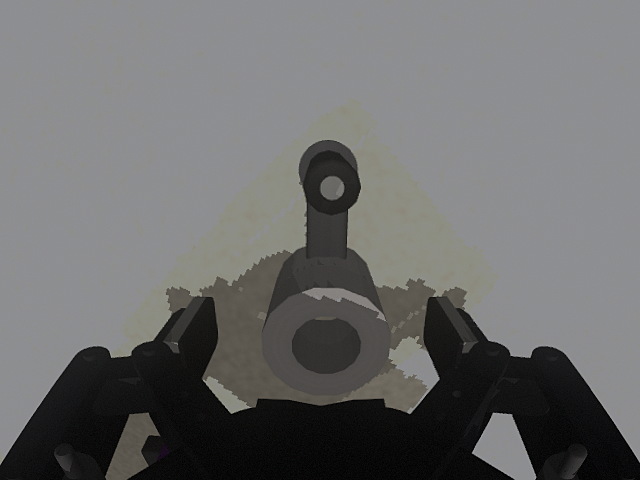

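The hub sits centred between the pads at (326,343). Closing.

Emit:
carry_out([
  [0,0,0,0,30],
  [0,0,0,0,30],
  [0,0,0,0,30],
  [0,0,0,0,30],
  [0,0,0,0,30],
  [0,0,0,0,30],
])

```text
t: 4.7
ee_pos: [0.5493, -0.1728, 0.0185]
eef_rot: [179.9, -0.1, 24.9]
contact_force: [-2.0, -1.0, 5.1]
width: 0.501
```

```bash
python3 - <<'E'
from h import *
s=read_state();print(s['ee_pos'],s['contact_force'],s['width'])
m=camera_model('wrist');im=read_camera('wrist')
cv2.imwrite('pics/w3.png',im[:,:,::-1]); np.save('pics/mw3.npy',m)
E
```

```text
[ 0.54929181 -0.17276983  0.01846246] [-2.03780568 -1.04473606  5.1022547 ] 0.5007587499145973
```

View pics/w3.png

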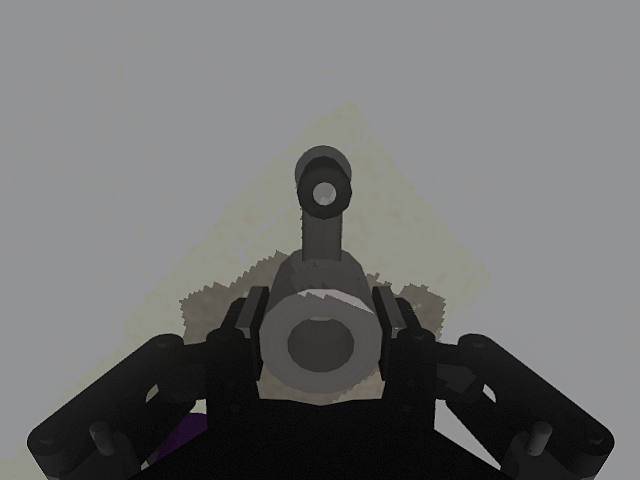

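```bash
python3 - <<'E'
from h import *
m=np.load('pics/mw3.npy',allow_pickle=True).item()
h=atz(m,(321,344),.05,True); k=atz(m,(324.5,192),.065,True)
e=read_state()['ee_pos']; y=np.radians(24.9); R=np.array([[np.cos(y),np.sin(y)],[np.sin(y),-np.cos(y)]])
print(h,k,np.hypot(*(k-h)[:2]),np.degrees(np.arctan2(*(k-h)[1::-1])))
print('hub in tool',R.T@(h-e)[:2],'handle',R.T@(k-e)[:2])
E
```

```text
[ 0.54894572 -0.17435999  0.05      ] [ 0.59928598 -0.15190885  0.065     ] 0.05511983221454221 24.036284507239593
hub in tool [-0.00098283  0.00126267] handle [0.05413074 0.00209355]
```

Emit:
carry_out([
  [0,0,-0.4,0,30],
  [0,0,-0.8,0,30],
  [0,0,-0.8,0,30],
  [0,0,-0.8,0,30],
  [0,0,-0.8,0,30],
  [0,0,-0.5,0,30],
  [0,0,0,0,30],
  [0,0,0,0,30],
])

```text
t: 5.75
ee_pos: [0.5474, -0.1718, 0.1792]
eef_rot: [-179.9, 0.1, 24.9]
contact_force: [-0.6, 0.7, -3.8]
width: 0.503
```

```bash
python3 - <<'E'
from h import *
s=read_state();print(s['ee_pos'],s['contact_force'],s['width'],s['qpos'])
m=camera_model('wrist');im=read_camera('wrist')
cv2.imwrite('pics/w4.png',im[:,:,::-1]); np.save('pics/mw4.npy',m)
E
```

```text
[ 0.5474287  -0.1718406   0.17917632] [-0.59779679  0.7196152  -3.77127032] 0.5031747181356497 [-2.27889703e+01 -1.82665517e-01  1.07294729e+02  2.97175726e-03
  7.30511929e+01  4.23547634e+01]
```

View pics/w4.png

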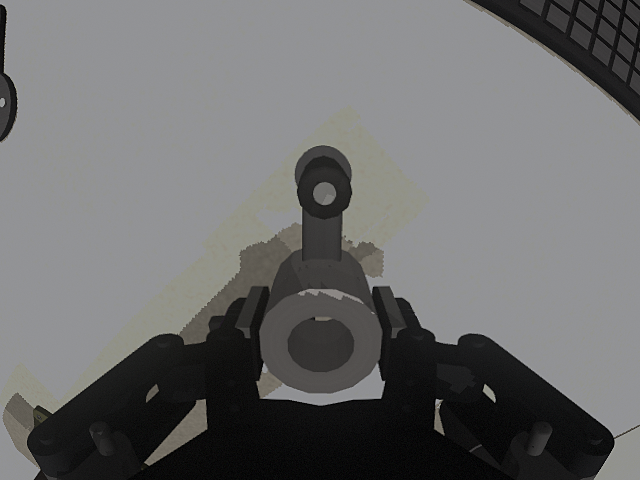

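Emit:
carry_out([
  [0.41,-0.6,0,0,30],
  [0.41,-0.8,0,0,30],
  [0.41,-1,0,0,30],
  [0.41,-1,0,0,30],
  [0.41,-1,0,0,30],
  [0.41,-1,0,0,30],
  [0.41,-1,0,0,30],
  [0.41,-0.9,0,0,30],
])

```text
t: 6.8
ee_pos: [0.5434, 0.1492, 0.1789]
eef_rot: [-180.0, 0.2, 24.9]
contact_force: [0.7, -0.6, -3.7]
width: 0.504
```

Emit:
carry_out([
  [0,0,0,0,30],
  [0,0,0,0,30],
  [0,0,0,0,30],
  [0,0,0,0,30],
])

```text
t: 7.3
ee_pos: [0.5447, 0.1469, 0.1808]
eef_rot: [180.0, 0.0, 24.8]
contact_force: [0.4, -0.3, -3.0]
width: 0.504
```

```bash
python3 - <<'E'
from h import *
s=read_state();print(s['ee_pos'],s['eef_rot'],s['contact_force'],s['width'],s['qpos'])
m=camera_model('wrist');im=read_camera('wrist')
cv2.imwrite('pics/w5.png',im[:,:,::-1]); np.save('pics/mw5.npy',m)
im=read_camera('top');cv2.imwrite('pics/t5.png',im[:,:,::-1])
im=read_camera('side');cv2.imwrite('pics/s5.png',im[:,:,::-1])
E
```

```text
[0.54473407 0.14693658 0.18077723] [1.79998679e+02 1.55014646e-02 2.47733173e+01] [ 0.36499161 -0.31399202 -3.01120292] 0.5038938531813325 [ 9.64691258e+00 -1.57538434e+00  1.08510643e+02 -5.56118942e-03
  7.30793606e+01  7.48752144e+01]
```

View pics/w5.png

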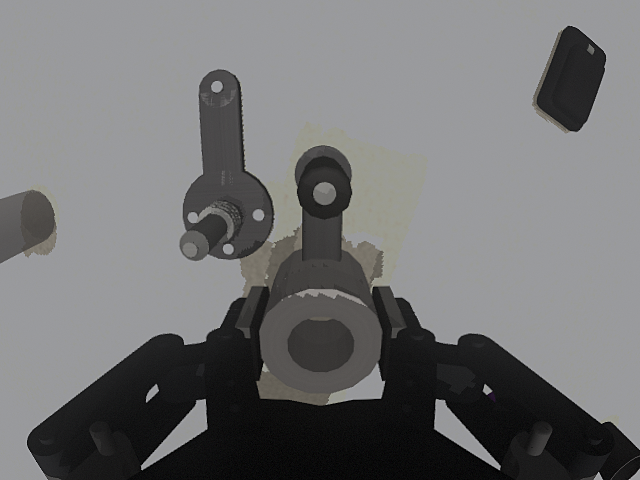

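View pics/t5.png

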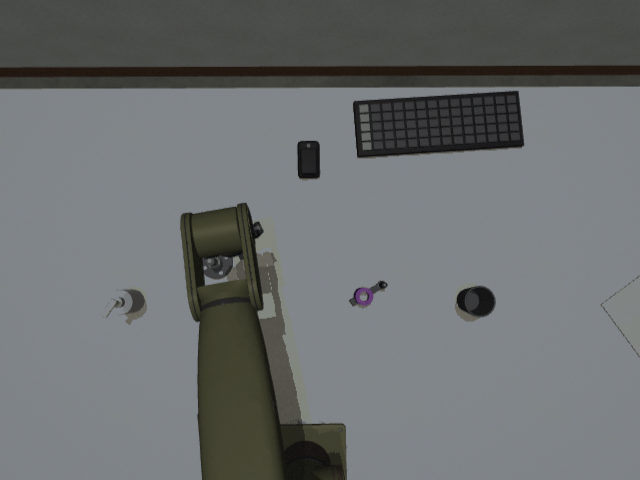

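View pics/s5.png

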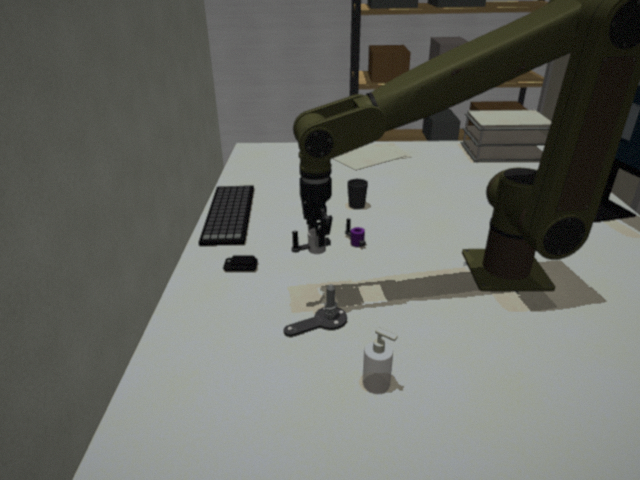

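```bash
python3 - <<'E'
from h import *
im=cv2.imread('pics/w5.png'); cv2.imwrite('pics/w5c.png',np.clip(cv2.resize(im[155:275,160:300],None,fx=5,fy=5,interpolation=cv2.INTER_CUBIC)*1.6,0,255).astype(np.uint8))
E
```

```text
(no output)
```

View pics/w5c.png

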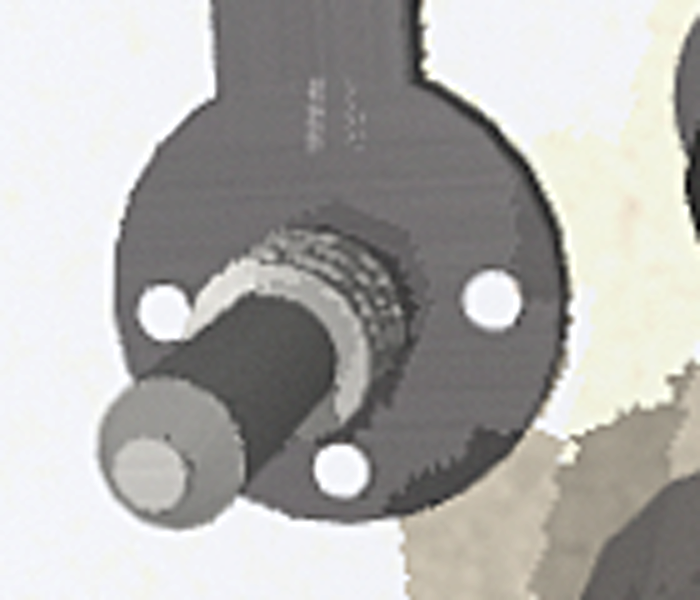

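```bash
python3 - <<'E'
from h import *
m=np.load('pics/mw5.npy',allow_pickle=True).item()
s=read_state(); e=s['ee_pos']; y=np.radians(s['eef_rot'][2]); R=np.array([[np.cos(y),np.sin(y)],[np.sin(y),-np.cos(y)]])
print(e)
for n,uv,z in [('tip',(189.8,250),.108),('cone',(194.4,245.6),.1),('flange',(228.4,215),.012),('hole',(217,87),.012),('hub',(321,344),e[2]+.0315),('handle',(324.5,193),e[2]+.0465)]:
    p=atz(m,uv,z,True); print(n,np.round(p,4),'tool',np.round(R.T@(p-e)[:2],4))
E
```

```text
[0.54477555 0.14730331 0.18097404]
tip [0.509  0.2204 0.108 ] tool [-0.0018 -0.0813]
cone [0.5096 0.2201 0.1   ] tool [-0.0014 -0.0808]
flange [0.5103 0.2185 0.012 ] tool [-0.0015 -0.0791]
hole [0.6084 0.2708 0.012 ] tool [ 0.1096 -0.0854]
hub [0.5446 0.1454 0.2125] tool [-0.001   0.0016]
handle [0.5947 0.1676 0.2275] tool [0.0538 0.0025]
```

Emit:
carry_out([
  [0,-0.5,0,0,30],
  [-0.02,-0.8,0,0,30],
  [0,-0.77,0,0,30],
  [0,0,0,0,30],
  [0,0,0,0,30],
  [0,0,0.5,0,30],
  [0,0,0.5,0,30],
  [0,0,0,0,30],
])

```text
t: 8.45
ee_pos: [0.507, 0.2215, 0.1369]
eef_rot: [-180.0, 0.4, 24.8]
contact_force: [-0.4, 0.6, -3.0]
width: 0.502
```

```bash
python3 - <<'E'
from h import *
E=[]
for i in range(3):
    s=read_state();E.append(s['ee_pos'])
    m=camera_model('wrist');im=read_camera('wrist')
print(np.array(E),s['contact_force'])
cv2.imwrite('pics/w6.png',im[:,:,::-1]); np.save('pics/mw6.npy',m)
im=read_camera('side');cv2.imwrite('pics/s6.png',cv2.resize(im[190:350,250:410,::-1],None,fx=3.7,fy=3.7))
E
```

```text
[[0.50696928 0.22145492 0.13688384]
 [0.50801372 0.22188969 0.13857084]
 [0.50885736 0.22222035 0.13993559]] [-0.07348045 -0.80950229 -3.91271202]
```

View pics/w6.png

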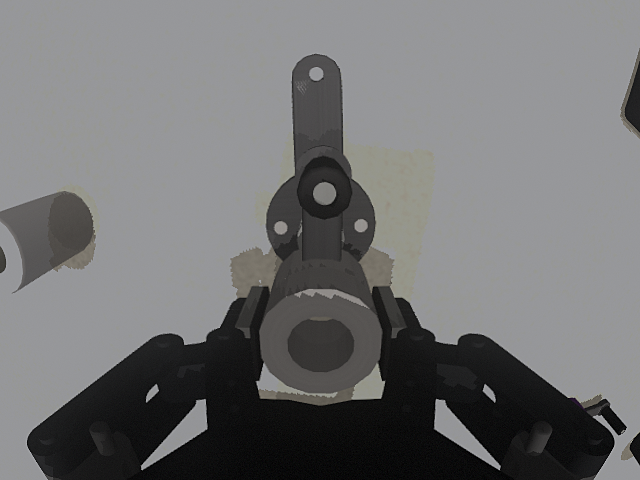

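View pics/s6.png

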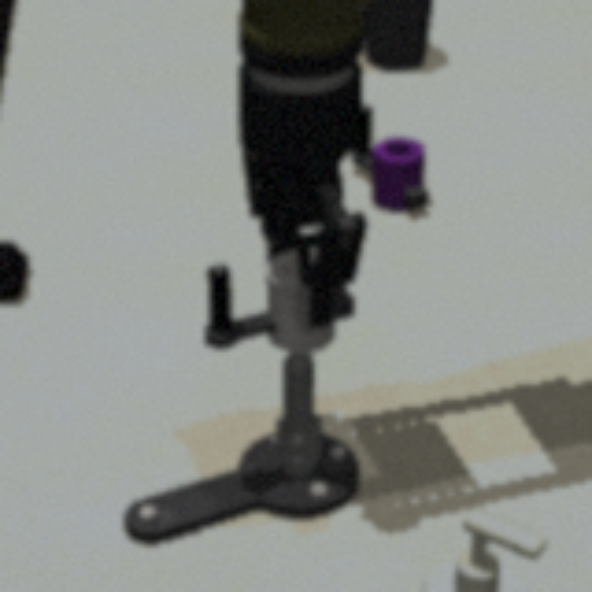

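Side view shows the bore right above the post tip; in the wrist picture the flange holes are centred at x≈320, matching the hub at 321. Descending in steps.

Emit:
carry_out([
  [0,0,0.15,0,30],
  [0,0,0.15,0,30],
  [0,0,0.15,0,30],
  [0,0,0.15,0,30],
  [0,0,0,0,30],
  [0,0,0,0,30],
  [0,0,0,0,30],
])

```text
t: 9.52
ee_pos: [0.5094, 0.2227, 0.1173]
eef_rot: [180.0, -0.0, 24.9]
contact_force: [-0.1, -0.2, -3.7]
width: 0.501
```

```bash
python3 - <<'E'
from h import *
E=[]
for i in range(3):
    s=read_state();E.append(np.r_[s['ee_pos'],s['contact_force'],s['ft_torque']])
    im=read_camera('wrist')
print(np.round(np.array(E),4))
E
```

```text
[[ 0.5094  0.2227  0.1173 -0.1134 -0.1802 -3.6738  0.0261 -0.0071 -0.0123]
 [ 0.5094  0.2227  0.1173 -0.5512  0.7585 -2.9223 -0.0139  0.0625 -0.0132]
 [ 0.5093  0.2227  0.1172 -0.6195 -0.4653 -2.6828 -0.012   0.0082  0.0047]]
```

Emit:
carry_out([
  [0,0,0.15,0,30],
  [0,0,0.15,0,30],
  [0,0,0.15,0,30],
  [0,0,0.15,0,30],
  [0,0,0,0,30],
  [0,0,0,0,30],
])

```text
t: 10.42
ee_pos: [0.5093, 0.2227, 0.093]
eef_rot: [180.0, -0.0, 24.9]
contact_force: [-0.5, -0.1, -2.1]
width: 0.5
```

Emit:
carry_out([
  [0,0,0.1,0,30],
  [0,0,0.1,0,30],
  [0,0,0.1,0,30],
  [0,0,0,0,30],
  [0,0,0,0,30],
])

```text
t: 11.05
ee_pos: [0.5094, 0.2227, 0.0808]
eef_rot: [180.0, -0.0, 24.9]
contact_force: [3.1, 0.4, -5.8]
width: 0.506
```

```bash
python3 - <<'E'
from h import *
E=[]
for i in range(3):
    s=read_state();E.append(np.r_[s['ee_pos'],s['contact_force'],s['ft_torque']])
    im=read_camera('wrist')
print(np.round(np.array(E),4))
E
```

```text
[[ 0.5094  0.2227  0.0808  3.1135  0.409  -5.7577  0.1055 -0.4739  0.0421]
 [ 0.5094  0.2227  0.0808  3.3245  0.6639 -5.2792  0.1773 -0.4902 -0.0093]
 [ 0.5094  0.2227  0.0808  2.6156  0.0112 -6.1232  0.1722 -0.4817  0.0505]]
```

Emit:
carry_out([
  [0.02,0.005,0,0,30],
  [0,0,0,0,30],
  [0,0,0,0,30],
  [0,0,0,0,30],
])

```text
t: 11.7
ee_pos: [0.5098, 0.2228, 0.0809]
eef_rot: [-180.0, 0.0, 24.9]
contact_force: [-0.3, -0.1, -3.6]
width: 0.5
```

```bash
python3 - <<'E'
from h import *
E=[]
for i in range(3):
    s=read_state();E.append(np.r_[s['ee_pos'],s['contact_force'],s['ft_torque']])
    im=read_camera('wrist')
print(np.round(np.array(E),4))
E
```

```text
[[ 5.0980e-01  2.2280e-01  8.0900e-02 -3.1190e-01 -8.2900e-02 -3.6018e+00
   1.6400e-02 -9.1000e-03  8.7000e-03]
 [ 5.0990e-01  2.2280e-01  8.0900e-02  6.7300e-01 -6.4310e-01 -2.9945e+00
   5.5700e-02  1.0700e-02  1.1000e-03]
 [ 5.0990e-01  2.2280e-01  8.0900e-02  1.9310e-01 -2.6900e-02 -3.0748e+00
   3.4500e-02  4.4300e-02  3.3500e-02]]
```

Emit:
carry_out([
  [0.01,0,0.08,0,30],
  [0,0,0.08,0,30],
  [0,0,0.08,0,30],
  [0,0,0.05,0,30],
  [0,0,0,0,30],
  [0,0,0,0,30],
])

```text
t: 12.6
ee_pos: [0.5104, 0.223, 0.0694]
eef_rot: [180.0, -0.0, 24.9]
contact_force: [0.0, 0.2, -2.6]
width: 0.504
```

```bash
python3 - <<'E'
from h import *
E=[]
for i in range(2):
    s=read_state();E.append(np.r_[s['ee_pos'],s['contact_force'],s['ft_torque']])
    im=read_camera('wrist')
print(np.round(np.array(E),4))
E
```

```text
[[ 5.1040e-01  2.2300e-01  6.9400e-02  3.5000e-03  2.2050e-01 -2.6311e+00
   3.3000e-03  3.1700e-02  9.0000e-04]
 [ 5.1050e-01  2.2300e-01  6.9500e-02  2.8090e-01  1.4020e-01 -2.6915e+00
   4.7500e-02 -1.3800e-02  4.3000e-03]]
```

Emit:
carry_out([
  [0,0,0.04,0,30],
  [0,0,0.04,0,30],
  [0,0,0,0,30],
  [0,0,0,0,30],
])

```text
t: 13.2
ee_pos: [0.5103, 0.223, 0.0661]
eef_rot: [-180.0, 0.0, 24.9]
contact_force: [-0.3, 0.4, -3.9]
width: 0.505
```

Emit:
carry_out([
  [0,0,0.025,0,30],
  [0,0,0.025,0,30],
  [0,0,0,0,30],
  [0,0,0,0,30],
])

```text
t: 13.7
ee_pos: [0.5107, 0.2231, 0.0652]
eef_rot: [180.0, -0.0, 24.9]
contact_force: [-3.8, -1.4, 5.4]
width: 0.508
```

Contact: the nut rests on the thread with TCP at 0.065, matching the expected underside of ~0.047. Releasing.

Emit:
carry_out([
  [0,0,0,0,50],
  [0,0,0,0,60],
  [0,0,0,0,75],
  [0,0,0,0,75],
  [0,0,0,0,75],
  [0,0,-0.2,0,75],
  [0,0,-0.15,0,75],
  [0,0,0,0,75],
])

```text
t: 14.7
ee_pos: [0.5111, 0.2232, 0.0794]
eef_rot: [180.0, -0.1, 24.9]
contact_force: [-0.3, -1.2, 1.0]
width: 0.88
```

```bash
python3 - <<'E'
from h import *
s=read_state();print(s['ee_pos'],s['contact_force'],s['width'],s['qpos'])
m=camera_model('wrist');im=read_camera('wrist')
cv2.imwrite('pics/w7.png',im[:,:,::-1]); np.save('pics/mw7.npy',m)
im=read_camera('side');cv2.imwrite('pics/s7.png',cv2.resize(im[190:350,250:410,::-1],None,fx=3.7,fy=3.7))
E
```

```text
[0.51109195 0.22320099 0.07935081] [-0.32341065 -1.18243927  1.02786012] 0.879821146542248 [1.80762973e+01 3.76574434e+00 1.13632203e+02 3.47583918e-04
 6.24791260e+01 8.32224768e+01]
```

View pics/w7.png

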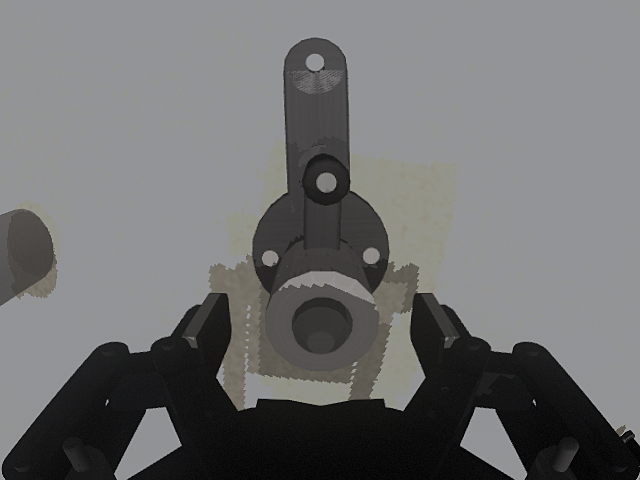

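View pics/s7.png

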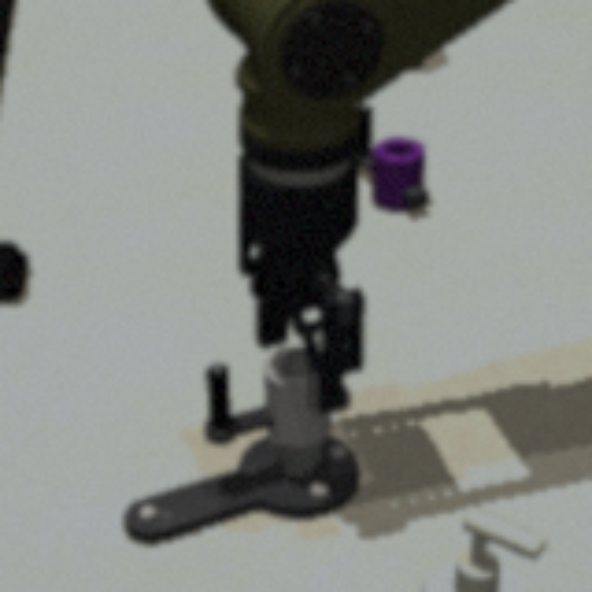

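```bash
python3 - <<'E'
from h import *
m=np.load('pics/mw7.npy',allow_pickle=True).item()
s=read_state(); e=s['ee_pos']; y=np.radians(s['eef_rot'][2]); R=np.array([[np.cos(y),np.sin(y)],[np.sin(y),-np.cos(y)]])
im=cv2.imread('pics/w7.png'); cv2.imwrite('pics/w7c.png',np.clip(cv2.resize(im[140:380,250:400],None,fx=4,fy=2.5,interpolation=cv2.INTER_CUBIC)*1.6,0,255).astype(np.uint8))
for n,uv,z in [('tip',(320,342),.108),('hub',(322,322),.097),('handle',(326,182),.112),('hole',(315.5,62),.012)]:
    p=atz(m,uv,z,True); print(n,np.round(p,4),'tool',np.round(R.T@(p-e)[:2],4))
E
```

```text
tip [0.5097 0.2215 0.108 ] tool [-0.0013  0.001 ]
hub [0.5119 0.2217 0.097 ] tool [0.0007 0.0018]
handle [0.5619 0.2438 0.112 ] tool [0.0554 0.0028]
hole [0.6094 0.2706 0.012 ] tool [ 0.1098 -0.0016]
```

View pics/w7c.png

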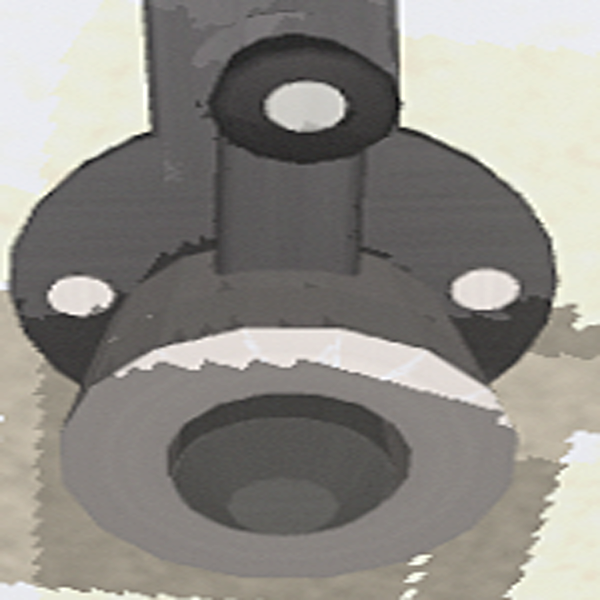

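The wrist picture shows the nut on the post with the post tip visible in the bore (320,342) and the handle at (326,182) over the tongue. I'll slide forward to straddle the handle and close to a loose cage.

Emit:
carry_out([
  [0.3,0.01,0,0,75],
  [0.4,0.015,0,0,75],
  [0.4,0,0,0,75],
  [0.26,0,0,0,75],
  [0,0,0,0,75],
  [0,0,0,0,40],
  [0,0,0,0,30],
  [0,0,0,0,30],
])

```text
t: 15.8
ee_pos: [0.5598, 0.2448, 0.0781]
eef_rot: [-180.0, 0.0, 24.9]
contact_force: [0.0, 0.8, 0.6]
width: 0.353
```

```bash
python3 - <<'E'
from h import *
s=read_state();print(s['ee_pos'],s['contact_force'],s['width'],s['qpos'])
m=camera_model('wrist');im=read_camera('wrist')
cv2.imwrite('pics/w8.png',im[:,:,::-1]); np.save('pics/mw8.npy',m)
E
```

```text
[0.55979819 0.24479712 0.07813978] [0.00869276 0.78242894 0.59390419] 0.35272722177759364 [ 1.85868231e+01  1.02851003e+01  1.06559627e+02 -4.40447975e-04
  6.31613003e+01  8.37328005e+01]
```

View pics/w8.png

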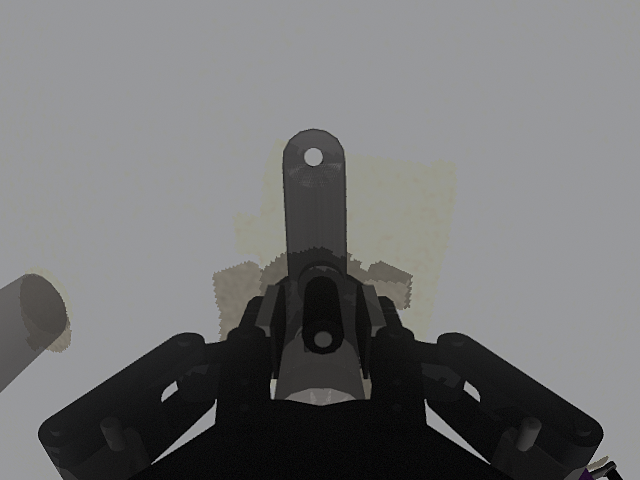

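```bash
python3 - <<'E'
from h import *
t=camera_model('top'); 
im=cv2.imread('pics/top0.png'); 
m=np.load('pics/m_top_dispenser_122.npy'); ys,xs=np.nonzero(m); print(xs.min(),xs.max(),ys.min(),ys.max())
for uv,z in [((122,303),.1),((130,305),.02),((135,305),0.)]: print(atz(t,uv,z))
s=camera_model('side'); m=np.load('pics/m_side_dispenser_379.npy') if __import__('os').path.exists('pics/m_side_dispenser_379.npy') else None
print(atz(s,(377,388),0.0))
E
```

```text
103 142 290 316
[0.41249731 0.42833981 0.1       ]
[0.40472922 0.43459192 0.02      ]
[0.40387649 0.42820497 0.        ]
[0.41267728 0.44792686 0.        ]
```

Emit:
carry_out([
  [0,0.02,0,0,18],
  [0,0,0,0,18],
  [0,0,0,0,18],
  [0,0,0,0,18],
])

```text
t: 16.35
ee_pos: [0.5605, 0.2442, 0.0781]
eef_rot: [-180.0, -0.0, 24.9]
contact_force: [0.6, -0.2, -0.6]
width: 0.207
```

```bash
python3 - <<'E'
from h import *
s=read_state();print(s['ee_pos'],s['contact_force'],s['width'],s['qpos'])
m=camera_model('wrist');im=read_camera('wrist')
cv2.imwrite('pics/w9.png',im[:,:,::-1]); np.save('pics/mw9.npy',m)
E
```

```text
[0.5604587  0.24419801 0.078128  ] [ 0.60448462 -0.16395762 -0.64257718] 0.2074685510607881 [1.85132460e+01 1.03242139e+01 1.06515795e+02 4.19307975e-04
 6.31583234e+01 8.36586316e+01]
```

View pics/w9.png

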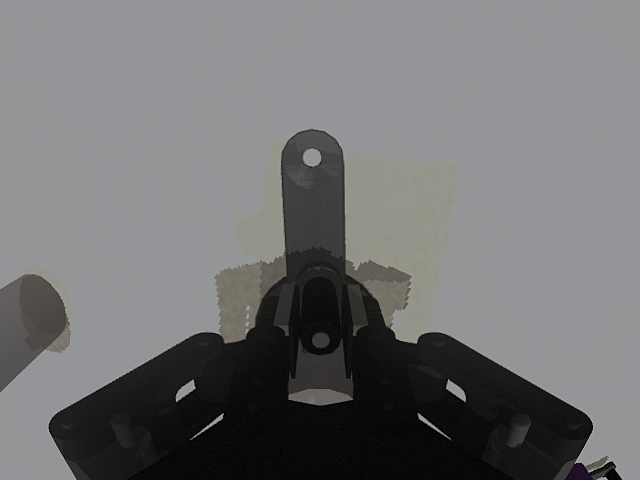

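The handle is caged at (320,340). The dispenser is 0.235 m from the post, so there is room. Turning counter-clockwise with the wrist following.

Emit:
carry_out([
  [-0.005,-0.122,0,-0.5,18],
  [-0.005,-0.122,0,-0.5,18],
  [-0.005,-0.122,0,-0.5,18],
  [-0.005,-0.122,0,-0.5,18],
  [-0.005,-0.122,0,-0.5,18],
  [-0.005,-0.122,0,-0.5,18],
  [-0.005,-0.122,0,-0.5,18],
  [-0.005,-0.122,0,-0.5,18],
])

```text
t: 17.4
ee_pos: [0.5342, 0.2715, 0.0788]
eef_rot: [179.9, -0.1, 65.0]
contact_force: [1.0, -0.9, 0.4]
width: 0.207
```

```bash
python3 - <<'E'
from h import *
s=read_state();print(s['ee_pos'],s['contact_force'],s['ft_torque'],s['width'],s['qpos'])
C=np.array([.5097,.2225]);d=s['ee_pos'][:2]-C;print(np.hypot(*d),np.degrees(np.arctan2(d[1],d[0])))
m=camera_model('wrist');im=read_camera('wrist')
cv2.imwrite('pics/w10.png',im[:,:,::-1]); np.save('pics/mw10.npy',m)
im=read_camera('side');cv2.imwrite('pics/s10.png',cv2.resize(im[190:350,250:410,::-1],None,fx=3.7,fy=3.7))
E
```

```text
[0.53416483 0.27151429 0.07875448] [ 1.03372207 -0.85849836  0.35547057] [-0.08709076 -0.19564111  0.01144506] 0.20678291795626402 [ 2.18267457e+01  8.80529379e+00  1.08183167e+02 -3.57524739e-02
  6.29120277e+01  4.68170268e+01]
0.05478073736310172 63.474532621667045
```

View pics/w10.png

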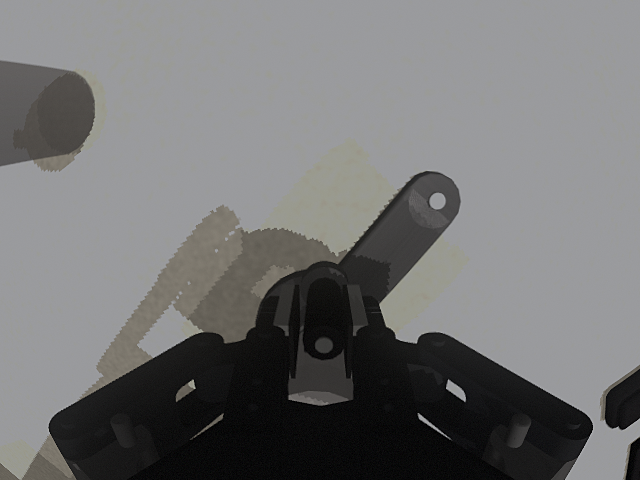

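View pics/s10.png

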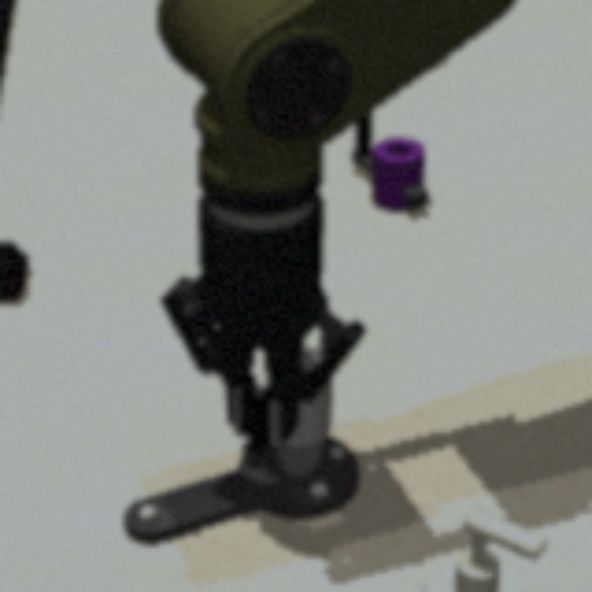

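The nut follows; the handle at (324,345) sits lower in the picture, so it has risen. Continuing.

Emit:
carry_out([
  [-0.005,-0.122,0,-0.5,18],
  [-0.005,-0.122,0,-0.5,18],
  [-0.005,-0.122,0,-0.5,18],
  [-0.005,-0.122,0,-0.5,18],
  [-0.005,-0.122,0,-0.5,18],
  [-0.005,-0.122,0,-0.5,18],
  [-0.005,-0.122,0,-0.5,18],
  [-0.005,-0.122,0,-0.5,18],
])

```text
t: 18.5
ee_pos: [0.496, 0.2751, 0.0787]
eef_rot: [179.9, -0.0, 104.9]
contact_force: [0.9, 0.1, 0.5]
width: 0.209
```

```bash
python3 - <<'E'
from h import *
s=read_state();print(s['ee_pos'],s['contact_force'],s['ft_torque'],s['width'],s['qpos'])
C=np.array([.5097,.2225]);d=s['ee_pos'][:2]-C;print(np.hypot(*d),np.degrees(np.arctan2(d[1],d[0])))
m=camera_model('wrist');im=read_camera('wrist')
cv2.imwrite('pics/w11.png',im[:,:,::-1]); np.save('pics/mw11.npy',m)
im=read_camera('side');cv2.imwrite('pics/s11.png',cv2.resize(im[190:350,250:410,::-1],None,fx=3.7,fy=3.7))
E
```

```text
[0.49600596 0.27510384 0.07865722] [0.91980685 0.12416397 0.50355123] [ 0.04782783 -0.18206627  0.00034058] 0.20928846760365913 [ 2.35929043e+01  4.98693175e+00  1.12406388e+02 -2.50162246e-03
  6.25065612e+01  8.67836018e+00]
0.054357068294360225 104.59159781989815
```

View pics/w11.png

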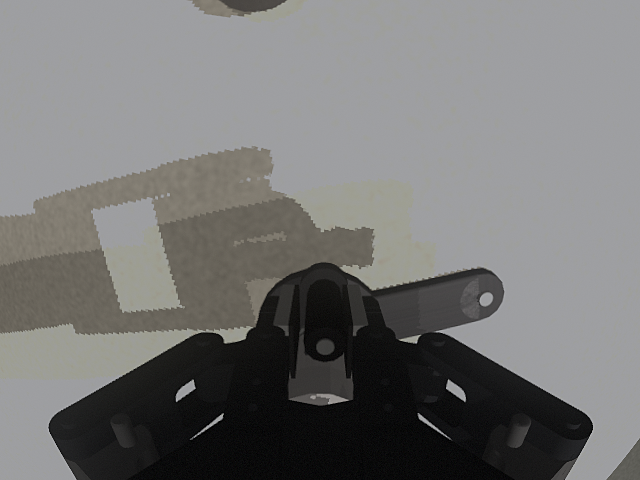

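View pics/s11.png

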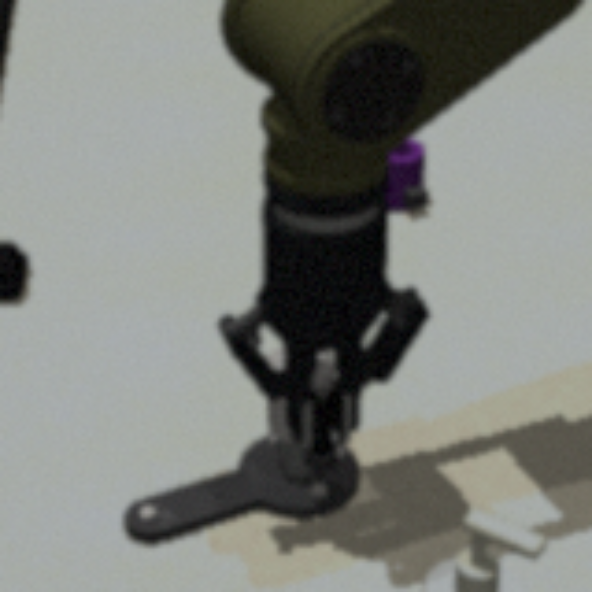

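Emit:
carry_out([
  [-0.005,-0.122,0,-0.5,18],
  [-0.005,-0.122,0,-0.5,18],
  [-0.005,-0.122,0,-0.5,18],
  [-0.005,-0.122,0,-0.5,18],
  [-0.005,-0.122,0,-0.5,18],
  [-0.005,-0.122,0,-0.5,18],
  [-0.005,-0.122,0,-0.5,18],
  [0,0,0,0,18],
])

```text
t: 19.6
ee_pos: [0.4669, 0.2569, 0.0782]
eef_rot: [180.0, -0.0, 139.7]
contact_force: [0.4, -0.4, 0.4]
width: 0.211
```

```bash
python3 - <<'E'
from h import *
s=read_state();print(s['ee_pos'],s['contact_force'],s['ft_torque'],s['width'],s['qpos'])
C=np.array([.5097,.2225]);d=s['ee_pos'][:2]-C;print(np.hypot(*d),np.degrees(np.arctan2(d[1],d[0])))
m=camera_model('wrist');im=read_camera('wrist')
cv2.imwrite('pics/w12.png',im[:,:,::-1]); np.save('pics/mw12.npy',m)
im=read_camera('side');cv2.imwrite('pics/s12.png',cv2.resize(im[190:350,250:410,::-1],None,fx=3.7,fy=3.7))
E
```

```text
[0.46693879 0.25693508 0.07817909] [ 0.44149477 -0.42907293  0.4029581 ] [ 0.06099634 -0.01383461 -0.02136944] 0.21141717866970172 [ 2.30467955e+01  8.50039303e-01  1.16777239e+02  6.90355018e-03
  6.23706620e+01 -2.66281295e+01]
0.054902605502472245 141.15593024296516
```

View pics/w12.png

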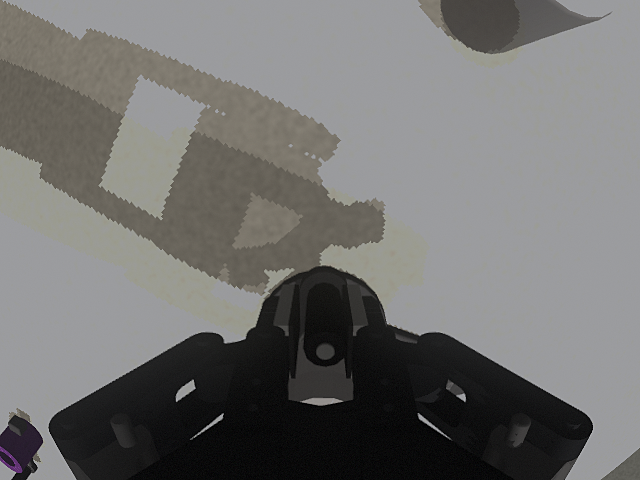

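View pics/s12.png

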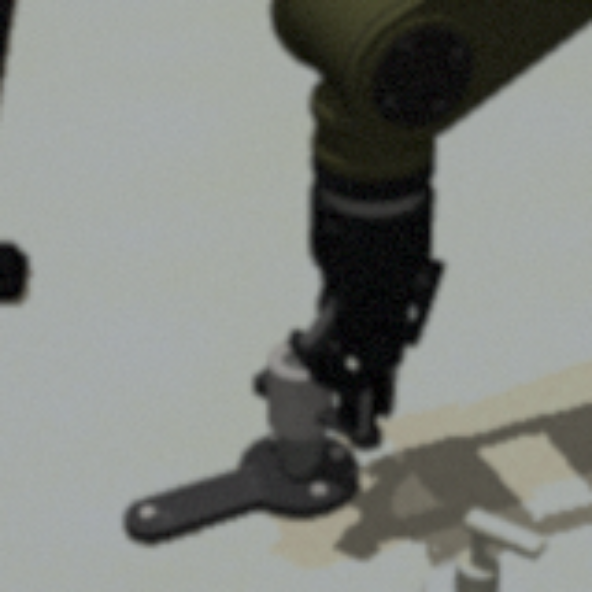

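Handle at (324,351): still rising, at ~114° in the mount frame. Small steps from here.

Emit:
carry_out([
  [-0.001,-0.049,0,-0.2,18],
  [-0.001,-0.049,0,-0.2,18],
  [-0.001,-0.049,0,-0.2,18],
  [-0.001,-0.049,0,-0.2,18],
  [-0.001,-0.049,0,-0.2,18],
  [-0.001,-0.049,0,-0.2,18],
  [0,0,0,0,18],
  [0,0,0,0,18],
])

```text
t: 20.7
ee_pos: [0.4603, 0.2472, 0.0782]
eef_rot: [-180.0, 0.0, 151.9]
contact_force: [0.3, -0.3, 0.5]
width: 0.208
```

```bash
cat > look.py <<'E'
from h import *
import sys
n=sys.argv[1]
s=read_state();print(s['t'],s['ee_pos'],s['contact_force'],s['ft_torque'],s['width'],s['qpos'][[0,5]],s['eef_rot'])
C=np.array([.5097,.2225]);d=s['ee_pos'][:2]-C;print(np.hypot(*d),np.degrees(np.arctan2(d[1],d[0])))
im=read_camera('wrist')
im2=read_camera('side')
a=cv2.resize(im[230:430,220:420,::-1],(400,400)); b=cv2.resize(im2[240:340,270:370,::-1],(400,400),interpolation=cv2.INTER_CUBIC)
cv2.imwrite(f'pics/v{n}.png',np.clip(np.hstack([a,b])*1.5,0,255).astype(np.uint8))
E
python3 look.py 13
```

```text
20.7 [0.46034494 0.24723477 0.07819058] [ 0.25105591 -0.28779167  0.48537508] [ 0.05420283  0.01816242 -0.05009839] 0.20816729776379395 [ 22.35341309 -39.49587078] [-1.79997105e+02  3.33849927e-03  1.51851596e+02]
0.055206262206925254 153.38181303222063
```

View pics/v13.png

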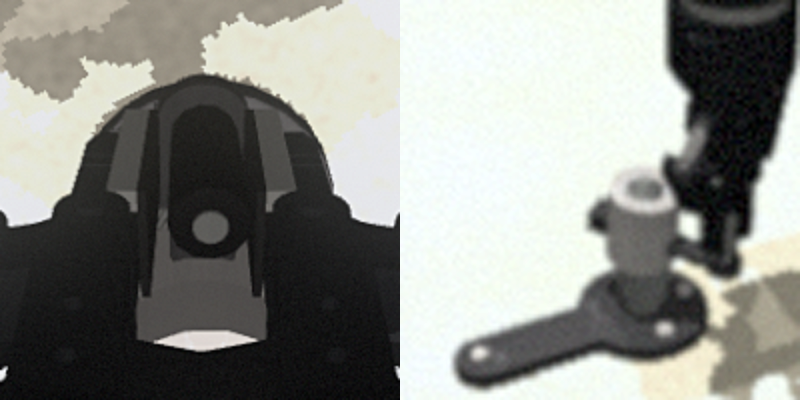

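```bash
python3 - <<'E'
from h import *
s=read_state();e=s['ee_pos'];y=np.radians(s['eef_rot'][2]);
m=camera_model('wrist')
for z in (.096,.102,.109,.112,.117):
  for r in (.056,):
    for off in (0,):
      P=np.r_[np.array([.5097,.2225])+r*np.array([np.cos(y),np.sin(y)]),z]; print(z,proj(m,P,True))
a=cv2.imread('pics/s12.png')[200:560,100:460]
b=cv2.imread('pics/v13.png')[:,400:]
b=cv2.resize(b,None,fx=3.7/4,fy=3.7/4)
print(b.shape)
x0=int((270-250)*3.7);y0=int((240-190)*3.7)
A=cv2.imread('pics/s12.png')[y0:y0+370,x0:x0+370]
cv2.imwrite('pics/cmp.png',np.hstack([np.clip(A*1.5,0,255).astype(np.uint8),b]))
E
```

```text
0.096 [[329.43924469 325.58670607]]
0.102 [[329.81091181 333.70527127]]
0.109 [[330.27882982 343.97780999]]
0.112 [[330.49161062 348.66845632]]
0.117 [[330.86382915 356.90338856]]
(370, 370, 3)
```

View pics/cmp.png

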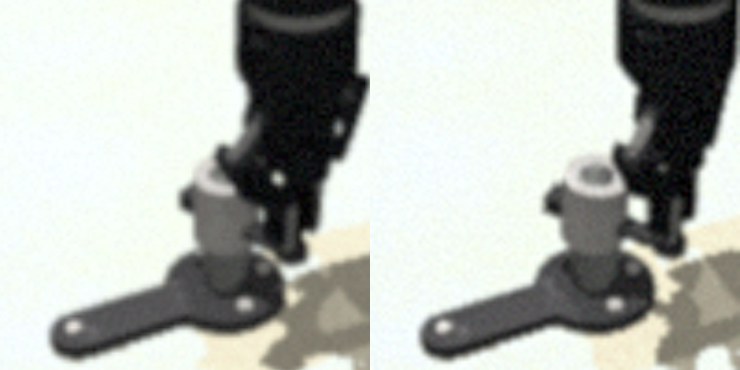

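```bash
python3 - <<'E'
from h import *
a=cv2.imread('pics/cmp.png')
A=cv2.resize(a[140:300,170:290],None,fx=3.3,fy=3.3,interpolation=cv2.INTER_CUBIC);B=cv2.resize(a[140:300,540:660],None,fx=3.3,fy=3.3,interpolation=cv2.INTER_CUBIC)
o=np.hstack([A,B]); 
for y in range(0,528,33): cv2.line(o,(0,y),(800,y),(0,0,255),1)
cv2.imwrite('pics/cmp2.png',o)
im=read_camera('side'); cv2.imwrite('pics/s13.png',im[:,:,::-1])
E
```

```text
(no output)
```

View pics/cmp2.png

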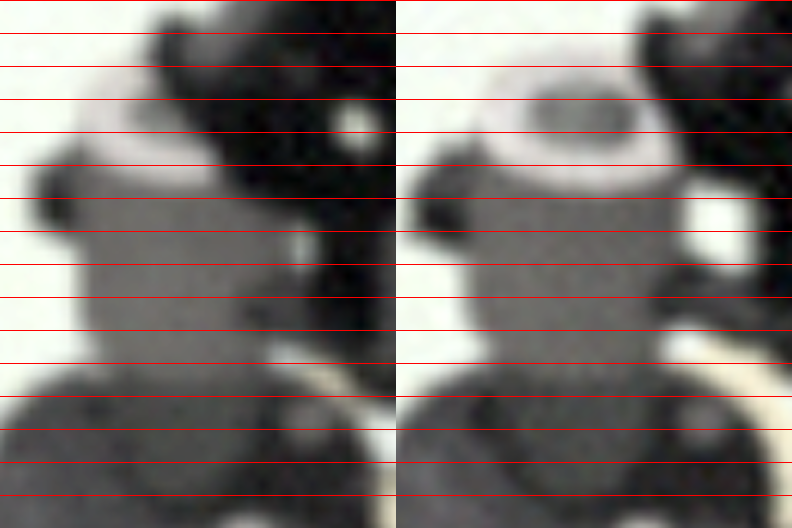

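```bash
python3 - <<'E'
from h import *
s=camera_model('side')
for z in (.044,.094,.097,.102,.108): print(z,proj(s,[.5097,.2225,z]))
a=cv2.imread('pics/s7.png'); b=cv2.imread('pics/s13.png')
x0=int(20*3.7);y0=int(85*1) 
A=cv2.resize(a[314-0:314+178,222:222+118],None,fx=3.3,fy=3.3,interpolation=cv2.INTER_CUBIC)  # img rows 274.9.., cols 310
B=cv2.resize(b[275:323,310:342],(A.shape[1],A.shape[0]),interpolation=cv2.INTER_CUBIC)
o=np.clip(np.hstack([A,B])*1.5,0,255).astype(np.uint8)
for y in range(0,o.shape[0],33): cv2.line(o,(0,y),(800,y),(0,0,255),1)
cv2.imwrite('pics/cmp3.png',o)
E
```

```text
0.044 [[330.2890362  305.24214441]]
0.094 [[330.32170326 289.03001424]]
0.097 [[330.32370863 288.03478182]]
0.102 [[330.32706261 286.37025593]]
0.108 [[330.33110681 284.36318747]]
```

View pics/cmp3.png

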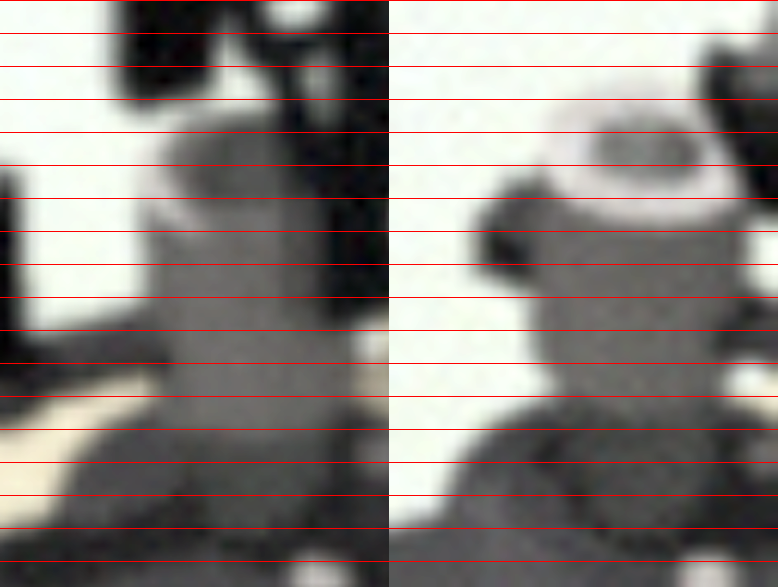

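Side comparison: the hub top is ~5 mm above its initial rest height, so the nut has not dropped yet. The wrist row change alone was ambiguous. A few more degrees.

Emit:
carry_out([
  [-0.001,-0.049,0,-0.2,18],
  [0,0,0,0,18],
  [-0.001,-0.049,0,-0.2,18],
  [0,0,0,0,18],
  [-0.001,-0.049,0,-0.2,18],
  [0,0,0,0,18],
  [0,0,0,0,18],
])

```text
t: 21.72
ee_pos: [0.4578, 0.242, 0.0781]
eef_rot: [-180.0, -0.0, 157.8]
contact_force: [-0.1, 0.9, -0.2]
width: 0.21
```

```bash
python3 look.py 14; python3 - <<'E'
from h import *
im=read_camera('side'); cv2.imwrite('pics/s14.png',im[:,:,::-1])
a=cv2.imread('pics/s13.png'); b=cv2.imread('pics/s14.png')
o=np.hstack([cv2.resize(q[275:323,310:342],None,fx=12,fy=12,interpolation=cv2.INTER_CUBIC) for q in (a,b)])
o=np.clip(o*1.5,0,255).astype(np.uint8)
for y in range(0,o.shape[0],36): cv2.line(o,(0,y),(800,y),(0,0,255),1)
cv2.imwrite('pics/cmp4.png',o)
E
```

```text
21.725 [0.4578215  0.24196189 0.07811397] [-0.11578875  0.88723368 -0.228071  ] [ 0.04944992  0.02941588 -0.06313568] 0.21015595852745436 [ 21.915804   -45.91112037] [-1.79996860e+02 -2.38178931e-03  1.57827237e+02]
0.0554088807757236 159.43673736659287
```

View pics/v14.png

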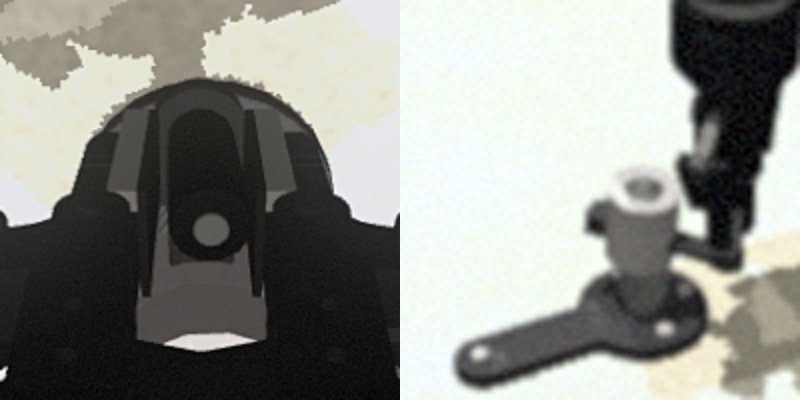

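View pics/cmp4.png

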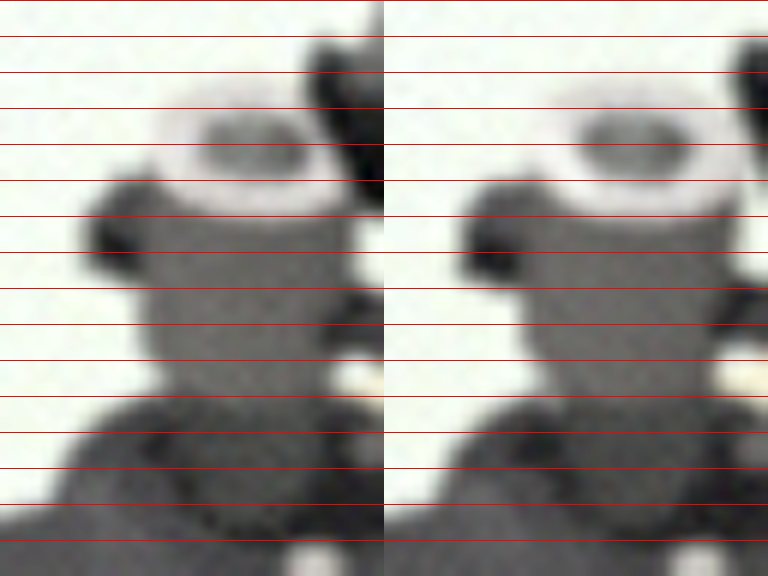

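```bash
python3 - <<'E'
from h import *
fs=[]
for q in ('s13','s14'):
    a=cv2.imread(f'pics/{q}.png')[276:312,312:348].astype(float)
    a=np.clip((a-40)*255/(190-40)*.95,0,255).astype(np.uint8)
    fs.append(cv2.resize(a,None,fx=11,fy=11,interpolation=cv2.INTER_CUBIC))
cv2.imwrite('pics/cmp5.png',np.hstack(fs))
g=cv2.imread('pics/s14.png').mean(2)
for c in (326,328,330,331,332,334): print(c,g[278:312,c].astype(int))
for q in ['s5']:
    g=cv2.imread('pics/s5.png').mean(2)
    for c in (328,330,331): print(c,g[278:312,c].astype(int))
E
```

```text
326 [164 164 166 158 147 142 139 123 109 111 136 155 163 149 117  80  68  68
  69  70  72  70  71  71  70  72  70  72  69  62  56  46  50  44]
328 [163 164 164 154 145 135 114  90  76  80  90 113 138 146 134  95  69  68
  67  68  67  70  71  69  69  67  70  67  69  69  61  49  50  50]
330 [164 164 162 155 145 136 116  95  90  87  86 102 127 145 130  98  72  65
  66  67  69  67  70  69  70  66  69  67  66  68  60  54  50  48]
331 [163 164 161 154 142 135 115  98  88  83  86  95 120 143 132  99  74  64
  65  67  66  67  68  68  67  65  65  67  71  65  61  51  49  49]
332 [163 163 161 156 149 141 120  88  78  75  77  90 119 144 133 100  73  63
  68  63  68  67  65  68  67  68  67  67  64  65  58  50  44  48]
334 [166 166 162 157 148 144 134 109  76  68  86 113 138 144 127  89  67  68
  63  63  65  67  68  67  64  65  63  65  66  61  54  48  50  50]
328 [162 164 159 157 152 148 132  99  86  87  88  81  59  49  48  48  49  47
  51  50  48  50  50  48  51  50  48  48  54  72  90  69  52  54]
330 [163 162 162 161 150 142 124 110  98  96  95  89  76  52  49  49  47  48
  48  49  51  50  53  50  54  46  50  51  52  77  94  76  49  49]
331 [161 162 163 160 153 144 125 110  98  95  93  87  71  55  46  53  49  52
  49  47  47  46  45  51  46  45  45  49  57  79  93  72  51  52]
```

View pics/cmp5.png

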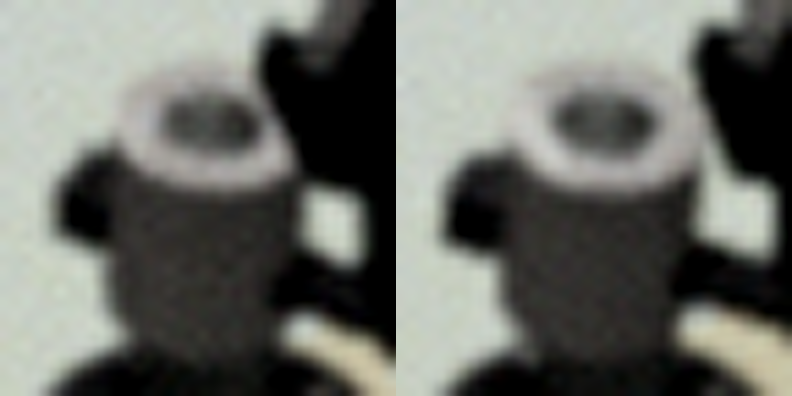

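Brightness profiles put the hub top at ~0.102, so the nut is fully risen (~8 mm) and still not dropped. Continuing in small steps.

Emit:
carry_out([
  [-0.001,-0.049,0,-0.2,18],
  [0,0,0,0,18],
  [-0.001,-0.049,0,-0.2,18],
  [0,0,0,0,18],
  [0,0,0,0,18],
])

```text
t: 22.5
ee_pos: [0.4565, 0.2383, 0.0781]
eef_rot: [-180.0, -0.0, 161.8]
contact_force: [-0.2, -0.9, 0.5]
width: 0.21
```

```bash
cat > look2.py <<'E'
from h import *
import sys
n,p=sys.argv[1:3]
s=read_state();print(s['t'],s['ee_pos'],s['contact_force'],s['ft_torque'],s['width'],s['qpos'][[0,5]],s['eef_rot'])
C=np.array([.5097,.2225]);d=s['ee_pos'][:2]-C;print(np.hypot(*d),np.degrees(np.arctan2(d[1],d[0]))-27.5)
im=read_camera('wrist')
im2=read_camera('side'); cv2.imwrite(f'pics/s{n}.png',im2[:,:,::-1])
a=cv2.resize(im[230:430,220:420,::-1],(396,396)); a=np.clip(a*1.5,0,255).astype(np.uint8)
fs=[]
for q in (p,n):
    c=cv2.imread(f'pics/s{q}.png')[276:312,312:348].astype(float)
    c=np.clip((c-40)*255/(190-40)*.95,0,255).astype(np.uint8)
    fs.append(cv2.resize(c,(198,198),interpolation=cv2.INTER_CUBIC))
    g=cv2.imread(f'pics/s{q}.png').mean(2)[278:300,329:334].mean(1); print(q,g.astype(int))
cv2.imwrite(f'pics/v{n}.png',np.hstack([a,np.vstack(fs)]))
E
python3 look2.py 15 14
```

```text
22.5 [0.45648845 0.23828003 0.07813953] [-0.18340989 -0.92890555  0.45021239] [0.00656405 0.01589081 0.0032082 ] 0.21008865629075466 [ 21.59042345 -50.22238793] [-1.79995274e+02 -1.82934214e-03  1.61814099e+02]
0.05550205435725511 135.98213339706197
14 [163 164 161 155 146 139 118  93  82  79  82  97 125 144 131  99  72  64
  66  67  67  67]
15 [164 163 163 164 163 153 127 100  85  80  79  74  64  77 117 140 126  87
  67  69  69  68]
```

View pics/v15.png

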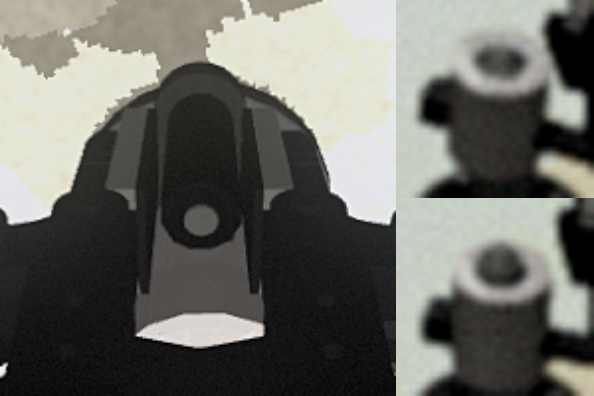

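It has dropped: the hub-top edge moved 2.5 px down in the side view (~8 mm) and the post tip now stands out of the bore. The wrist's clockwise range wouldn't cover a full turn from here. So I turn the wrist 50° on the spot round the free-spinning handle first.

Emit:
carry_out([
  [0,0,0,-0.9,18],
  [0,0,0,-0.9,18],
  [0,0,0,-0.9,18],
  [0,0,0,-0.9,18],
  [0,0,0,-0.9,18],
  [0,0,0,-0.5,18],
  [0,0,0,0,18],
])

```text
t: 23.48
ee_pos: [0.4565, 0.2383, 0.0781]
eef_rot: [-180.0, -0.0, -148.2]
contact_force: [-0.2, 0.7, 0.0]
width: 0.21
```

```bash
python3 look2.py 16 15
```

```text
23.475 [0.45649921 0.23826568 0.07812411] [-0.18475751  0.65924266  0.01773022] [0.0240292  0.00818276 0.03064322] 0.20975810115866853 [  21.58785098 -100.19197997] [-1.79999009e+02 -1.71311972e-03 -1.48219500e+02]
0.05548766330316844 135.993183481248
15 [164 163 163 164 163 153 127 100  85  80  79  74  64  77 117 140 126  87
  67  69  69  68]
16 [164 164 164 164 164 155 129 100  85  81  81  74  65  79 117 138 127  91
  70  69  70  68]
```

View pics/v16.png

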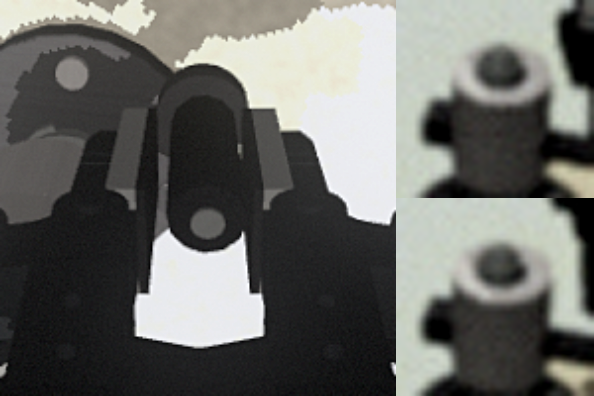

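Emit:
carry_out([
  [-0.095,0.077,0.009,0.5,18],
  [-0.095,0.077,0.009,0.5,18],
  [-0.095,0.077,0.009,0.5,18],
  [-0.095,0.077,0.009,0.5,18],
  [-0.095,0.077,0.009,0.5,18],
  [-0.095,0.077,0.009,0.5,18],
  [-0.095,0.077,0.009,0.5,18],
  [-0.095,0.077,0.009,0.5,18],
])

```text
t: 24.58
ee_pos: [0.4795, 0.2691, 0.0752]
eef_rot: [-180.0, -0.0, 171.6]
contact_force: [-0.0, -0.4, 0.2]
width: 0.212
```

```bash
python3 look2.py 17 16
```

```text
24.575 [0.47950724 0.26906799 0.07519475] [-0.00283744 -0.35135286  0.20769395] [-0.03078262  0.00869362  0.04277568] 0.21153949783165815 [ 23.70956186 -57.90674001] [-1.79986607e+02 -7.30488560e-04  1.71622099e+02]
0.05549937797220617 95.45770954598876
16 [164 164 164 164 164 155 129 100  85  81  81  74  65  79 117 138 127  91
  70  69  70  68]
17 [163 164 166 165 165 156 131 103  87  81  81  77  63  60  97 135 138 118
  80  66  67  68]
```

View pics/v17.png

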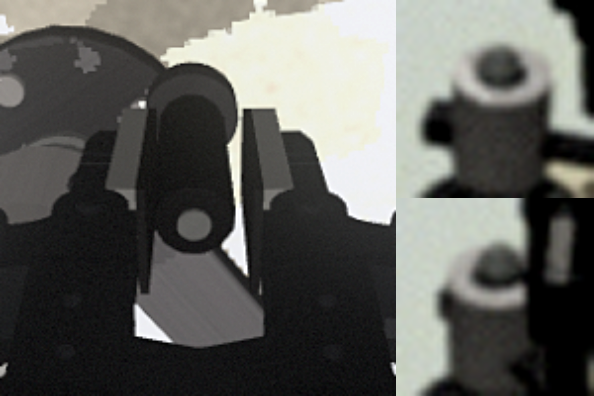

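The nut sinks as it turns forward. Continuing.

Emit:
carry_out([
  [-0.095,0.077,0.009,0.5,18],
  [-0.095,0.077,0.009,0.5,18],
  [-0.095,0.077,0.009,0.5,18],
  [-0.095,0.077,0.009,0.5,18],
  [-0.095,0.077,0.009,0.5,18],
  [-0.095,0.077,0.009,0.5,18],
  [-0.095,0.077,0.009,0.5,18],
  [-0.095,0.077,0.009,0.5,18],
])

```text
t: 25.68
ee_pos: [0.5164, 0.2777, 0.0722]
eef_rot: [-179.9, -0.0, 131.7]
contact_force: [-0.9, -0.5, 1.0]
width: 0.21
```

Emit:
carry_out([
  [-0.095,0.077,0.009,0.5,18],
  [-0.095,0.077,0.009,0.5,18],
  [-0.095,0.077,0.009,0.5,18],
  [-0.095,0.077,0.009,0.5,18],
  [-0.095,0.077,0.009,0.5,18],
  [-0.095,0.077,0.009,0.5,18],
  [-0.095,0.077,0.009,0.5,18],
  [-0.095,0.077,0.009,0.5,18],
])

```text
t: 26.68
ee_pos: [0.5506, 0.2606, 0.0695]
eef_rot: [-179.9, 0.0, 91.7]
contact_force: [-1.0, 1.0, 1.5]
width: 0.207
```

```bash
python3 look2.py 18 17
```

```text
26.675 [0.5505535  0.26056031 0.06950151] [-0.96071715  0.97715642  1.45266939] [-0.00206242  0.28158633  0.03547804] 0.20741783771673714 [20.27171095 18.52188049] [-1.79926902e+02  9.24221842e-03  9.17422487e+01]
0.05583543407851862 15.472832071769488
17 [163 164 166 165 165 156 131 103  87  81  81  77  63  60  97 135 138 118
  80  66  67  68]
18 [82 76 57 39 25 16 10 17  9 10 13 16 18 23 32 55 81 92 85 72 68 69]
```

View pics/v18.png

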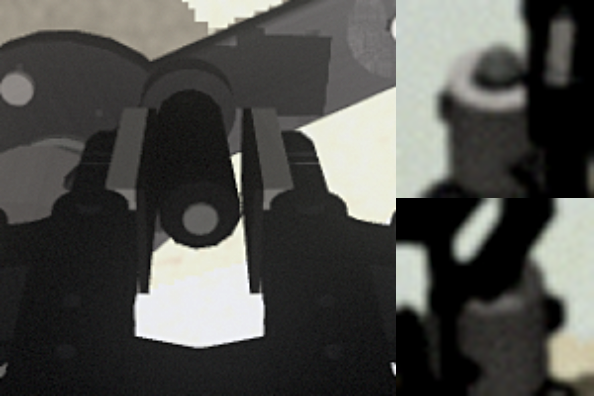

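Emit:
carry_out([
  [-0.095,0.077,0.009,0.5,18],
  [-0.095,0.077,0.009,0.5,18],
  [-0.095,0.077,0.009,0.5,18],
  [-0.095,0.077,0.009,0.5,18],
  [-0.095,0.077,0.009,0.5,18],
  [-0.095,0.077,0.009,0.5,18],
  [-0.095,0.077,0.009,0.5,18],
  [-0.095,0.077,0.009,0.5,18],
])

```text
t: 27.78
ee_pos: [0.5659, 0.2258, 0.0668]
eef_rot: [-180.0, -0.0, 51.8]
contact_force: [-2.3, 1.8, 2.6]
width: 0.21
```

Emit:
carry_out([
  [-0.095,0.077,0.009,0.5,18],
  [-0.095,0.077,0.009,0.5,18],
  [-0.095,0.077,0.009,0.5,18],
  [-0.095,0.077,0.009,0.5,18],
  [-0.095,0.077,0.009,0.5,18],
  [-0.095,0.077,0.009,0.5,18],
  [-0.095,0.077,0.009,0.5,18],
  [-0.095,0.077,0.009,0.5,18],
])

```text
t: 28.78
ee_pos: [0.5553, 0.1893, 0.0642]
eef_rot: [-179.9, -0.1, 11.8]
contact_force: [-0.4, 2.2, 1.8]
width: 0.215
```

```bash
python3 look2.py 19 17
```

```text
28.775 [0.55526429 0.18929574 0.06417244] [-0.40500038  2.16051632  1.80071101] [0.32194823 0.11087451 0.03145255] 0.21458202399341947 [13.55563266 91.71001842] [-1.79941276e+02 -5.34853837e-02  1.18143755e+01]
0.05637932003787568 -63.582109364124264
17 [163 164 166 165 165 156 131 103  87  81  81  77  63  60  97 135 138 118
  80  66  67  68]
19 [165 165 164 164 163 152 120  84  68  64  62  63  55  47  47  51  79 120
 138 108  79  74]
```

View pics/v19.png

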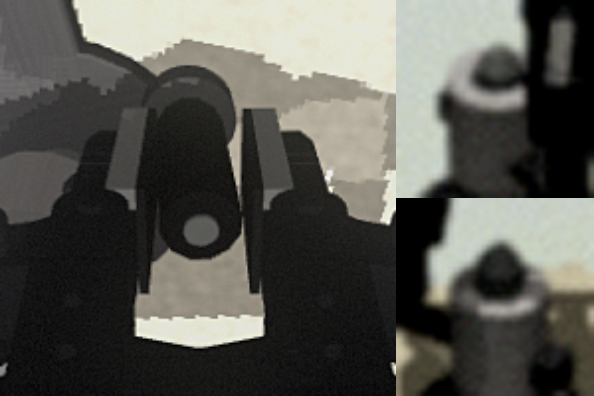

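Emit:
carry_out([
  [-0.096,0.076,0.008,0.5,18],
  [-0.096,0.076,0.008,0.5,18],
  [-0.096,0.076,0.008,0.5,18],
  [-0.096,0.076,0.008,0.5,18],
  [-0.096,0.076,0.008,0.5,18],
  [-0.096,0.076,0.008,0.5,18],
  [-0.096,0.076,0.008,0.5,18],
  [-0.096,0.076,0.008,0.5,18],
])

```text
t: 29.88
ee_pos: [0.5234, 0.1684, 0.0617]
eef_rot: [-179.9, -0.1, -28.1]
contact_force: [0.2, 1.6, 2.1]
width: 0.21
```

```bash
python3 look2.py 20 19
```

```text
29.875 [0.5234167  0.16839669 0.06166791] [0.18317643 1.55803868 2.11082223] [ 0.19328316 -0.11859871  0.00695091] 0.21009540687474307 [ 12.23048205 130.35100639] [-1.79918452e+02 -6.65467165e-02 -2.81312956e+01]
0.055815017933019385 -103.27367245703199
19 [165 165 164 164 163 152 120  84  68  64  62  63  55  47  47  51  79 120
 138 108  79  74]
20 [ 81  81  80  80  81  88  99 105  96  91  89  84  69  50  47  49  75 121
 152 140  94  71]
```

View pics/v20.png

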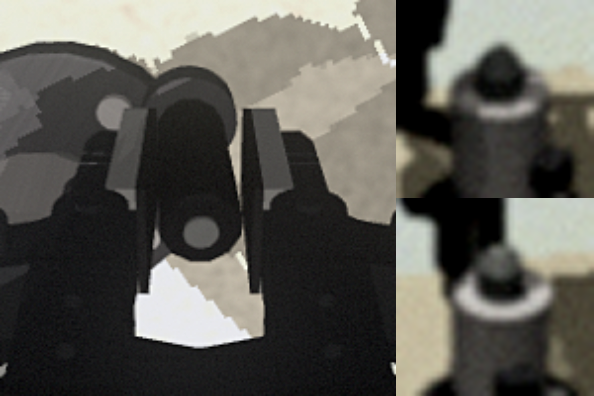

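Emit:
carry_out([
  [-0.095,0.077,0.008,0.5,18],
  [-0.095,0.077,0.008,0.5,18],
  [-0.095,0.077,0.008,0.5,18],
  [-0.095,0.077,0.008,0.5,18],
  [-0.095,0.077,0.008,0.5,18],
  [-0.094,0.078,0.008,0,18],
  [-0.1,0.07,0.008,0,18],
  [-0.106,0.061,0.008,0,18],
])

```text
t: 30.98
ee_pos: [0.4851, 0.1725, 0.059]
eef_rot: [-179.9, -0.0, -53.1]
contact_force: [2.7, 1.4, 1.8]
width: 0.213
```

```bash
python3 look2.py 21 20
```

```text
30.975 [0.4850762  0.17253809 0.05900479] [2.654326   1.39584564 1.7792002 ] [ 0.21098435 -0.33646034  0.00066109] 0.21284747453742106 [ 13.60058912 156.66748287] [-1.79923303e+02 -2.55600061e-02 -5.30708645e+01]
0.055700308479388644 -143.73645242738647
20 [ 81  81  80  80  81  88  99 105  96  91  89  84  69  50  47  49  75 121
 152 140  94  71]
21 [ 14  28  51  80 103 107  95  88  86  87  90  84  68  51  45  47  53  84
 131 154 139  91]
```

View pics/v21.png

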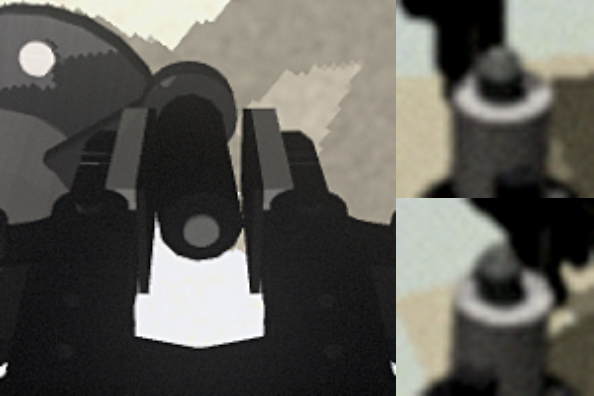

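Turned 280° so far. The wrist is near its limit and the pads stand nearly radial, so for the last ~65° I grip the sleeve firmly and lead it round with the wrist nearly fixed.

Emit:
carry_out([
  [0,0,0,0,14],
  [0,0,0,0,10],
  [0,0,0,0,10],
  [0,0,0,0,10],
])

```text
t: 31.58
ee_pos: [0.486, 0.1727, 0.06]
eef_rot: [-179.8, -0.0, -53.1]
contact_force: [0.3, 1.3, 5.9]
width: 0.159
```

```bash
python3 look2.py 22 21
```

```text
31.575 [0.48603854 0.17272294 0.06000318] [0.32799498 1.28679888 5.88829561] [ 0.49777481 -0.26921408  0.00458186] 0.15946924707840493 [ 13.57910942 156.69677205] [-1.79837722e+02 -2.93266457e-02 -5.31389625e+01]
0.055114609171570565 -142.92401884790075
21 [ 14  28  51  80 103 107  95  88  86  87  90  84  68  51  45  47  53  84
 131 154 139  91]
22 [ 20  41  74 101 111 108  96  87  89  89  89  85  67  51  45  46  53  85
 131 155 142  96]
```

View pics/v22.png

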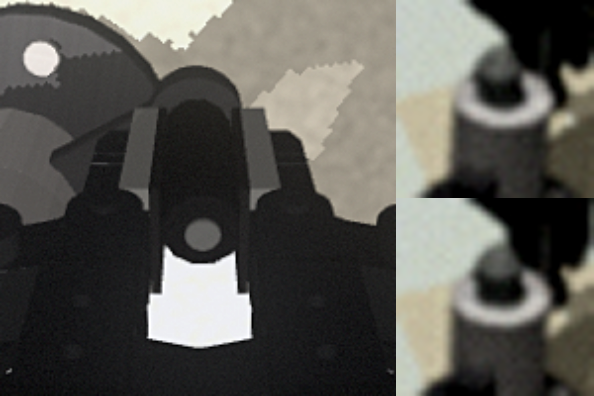

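Emit:
carry_out([
  [-0.111,0.051,0.006,-0.05,10],
  [-0.115,0.04,0.006,-0.05,10],
  [-0.119,0.029,0.006,-0.05,10],
  [-0.121,0.018,0.006,-0.05,10],
  [0,0,0,0,10],
])

```text
t: 32.3
ee_pos: [0.4702, 0.1839, 0.0591]
eef_rot: [-179.9, -0.1, -51.1]
contact_force: [0.3, 0.8, 6.0]
width: 0.158
```

```bash
python3 look2.py 23 22
```

```text
32.3 [0.47021358 0.18385688 0.05910975] [0.2885831  0.78670604 5.96243538] [ 0.13910167 -0.33233972  0.04224711] 0.15806722755953373 [ 15.27873449 156.39437226] [-1.79868259e+02 -9.16311077e-02 -5.10978757e+01]
0.05524914432839369 -163.11840893251753
22 [ 20  41  74 101 111 108  96  87  89  89  89  85  67  51  45  46  53  85
 131 155 142  96]
23 [ 86 115 141 157 163 151 117  87  79  77  78  74  62  49  46  47  48  62
 101 143 145 112]
```

View pics/v23.png

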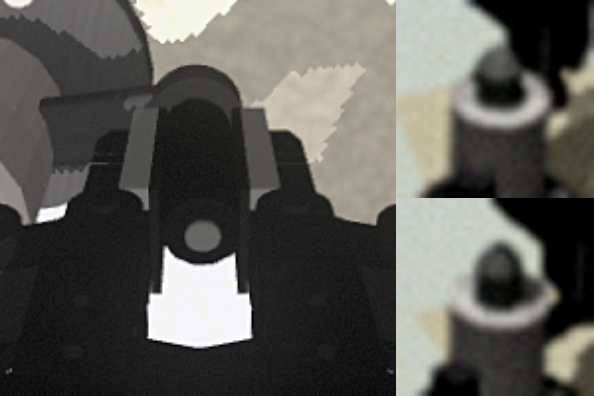

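Emit:
carry_out([
  [-0.122,0.006,0.006,-0.05,10],
  [-0.122,-0.006,0.006,-0.05,10],
  [-0.121,-0.017,0.006,-0.05,10],
  [-0.119,-0.029,0.006,-0.05,10],
  [-0.115,-0.04,0.006,-0.05,10],
  [0,0,0,0,10],
])

```text
t: 33.15
ee_pos: [0.4567, 0.204, 0.0577]
eef_rot: [180.0, -0.1, -48.6]
contact_force: [-2.8, -1.4, 8.8]
width: 0.162
```

```bash
python3 look2.py 24 23
```

```text
33.15 [0.45674759 0.20404023 0.05770211] [-2.81905549 -1.41125893  8.80211762] [-0.35790944  0.00913567 -0.01007446] 0.16248148979747182 [ 17.96416688 156.58337951] [ 1.79978881e+02 -7.65052062e-02 -4.85740305e+01]
0.05607781547062165 -188.28090365909372
23 [ 86 115 141 157 163 151 117  87  79  77  78  74  62  49  46  47  48  62
 101 143 145 112]
24 [130 144 155 163 164 157 137 112  95  85  82  76  62  50  45  47  46  54
  83 122 140 125]
```

View pics/v24.png

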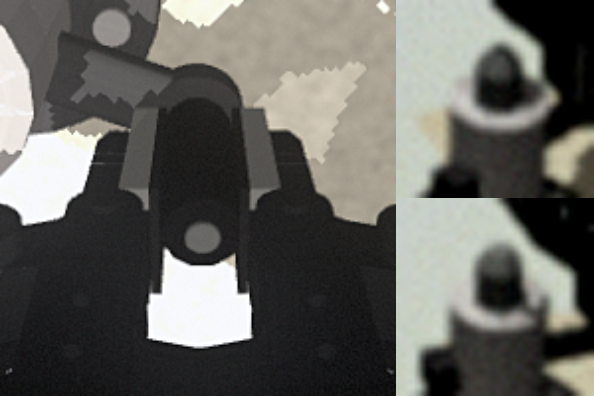

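Emit:
carry_out([
  [-0.111,-0.051,0.003,-0.05,10],
  [-0.106,-0.061,0.004,-0.05,10],
  [-0.099,-0.071,0.004,-0.05,10],
  [-0.092,-0.08,0.004,-0.05,10],
  [-0.084,-0.089,0.004,-0.05,10],
  [-0.075,-0.096,0.004,-0.05,10],
  [0,0,0,0,10],
  [0,0,0,0,10],
])

```text
t: 34.25
ee_pos: [0.4538, 0.2331, 0.0565]
eef_rot: [179.9, 0.0, -45.6]
contact_force: [-4.3, 0.3, 9.7]
width: 0.157
```

```bash
python3 look2.py 25 24
```

```text
34.25 [0.45383777 0.23308396 0.05648057] [-4.25395714  0.34422324  9.68679642] [-0.30802082  0.37068352  0.01517277] 0.15692047424308064 [ 21.16543963 156.7708251 ] [ 1.79905440e+02  1.72732453e-02 -4.55930296e+01]
0.05685604137007343 141.7715971144914
24 [130 144 155 163 164 157 137 112  95  85  82  76  62  50  45  47  46  54
  83 122 140 125]
25 [165 161 149 134 123 111  98  87  83  82  83  78  64  50  48  48  47  50
  71 112 145 135]
```

View pics/v25.png

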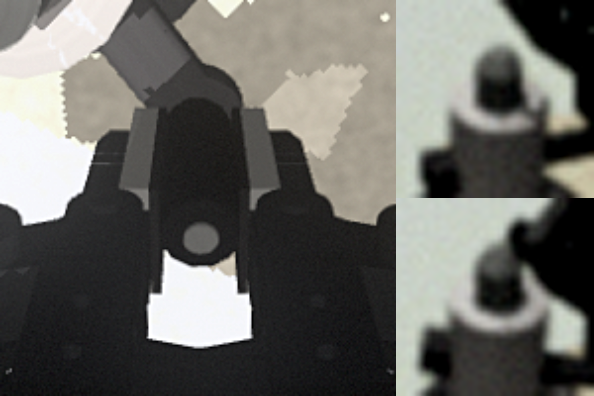

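Turned ~354°. The side profile shows the hub top ~16 mm below the drop height. Easing the down push and the slight outward pull before handing in.

Emit:
carry_out([
  [0.015,-0.01,-0.02,0,10],
  [0,0,0,0,10],
  [0,0,0,0,10],
  [0,0,0,0,10],
])

```text
t: 34.85
ee_pos: [0.454, 0.2329, 0.0568]
eef_rot: [179.9, 0.1, -45.6]
contact_force: [-4.2, 0.7, 7.8]
width: 0.156
```

```bash
python3 look2.py 26 25; python3 - <<'E'
from h import *
im=read_camera('top'); cv2.imwrite('pics/t26.png',im[:,:,::-1])
for t in ['mouse','penpot','dispenser']:
    for r in silhouettes('top',t)[:1]: print(t,r['confidence'],r['extent'])
s=read_state(); print(s['qd'],s['contact_force'],s['width'])
E
```

```text
34.85 [0.45400862 0.23287581 0.05680368] [-4.18453128  0.72968005  7.78121578] [-0.1816096   0.51450054  0.00190228] 0.15614404496648276 [ 21.12235847 156.72661691] [ 1.79858037e+02  6.61799947e-02 -4.56070495e+01]
0.05664968911732579 141.9462757635192
25 [165 161 149 134 123 111  98  87  83  82  83  78  64  50  48  48  47  50
  71 112 145 135]
26 [164 158 144 127 117 110  99  87  82  81  83  79  63  50  48  46  47  53
  76 117 143 134]
mouse 0.84 [309.7, 161.6, 25.2, 37.9]
penpot 0.93 [476.6, 301.2, 39.7, 34.5]
dispenser 0.8 [122.0, 304.4, 38.6, 26.6]
[-0.03607004 -0.07328963 -0.00834912 -0.05518907  0.08112539  0.05508552] [-4.09417969  0.35518615  7.24005803] 0.15820560599846065
```

View pics/v26.png

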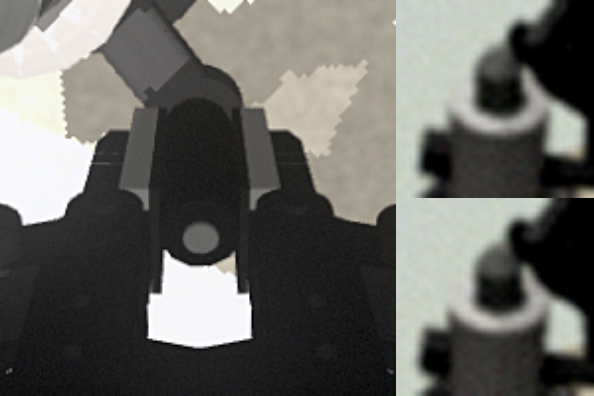

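```bash
python3 -c "
from bench import *
print(finish_job())"
```

```text
the job is handed in; nothing more can be done
None
```

I started the silver nut on the thread and turned it forward about one full turn (~354°). I handed the job in at about 35 s with the handle still gripped. `finish_job` gives no verdict, so the result rests on my own measurements.

**What I did**
- **Placing:** I picked the aluminium nut over the purple look-alike, gripped it by the hub and lowered it over the post. It touched the post once on the way down (about 3 N sideways) and I shifted it under 1 mm. It came to rest on the thread with the crank arm about 3° off the tongue.
- **Backward turn:** I held the handle loosely between the fingers and turned it counter-clockwise. It dropped about 8 mm at roughly 134°, a little later than the stated 125°.
- **Forward turn:** I kept the handle loosely caged for the first 280° or so. For the last ~75° I closed the fingers firmly, because the wrist was near its range limit.

**Last checks**
- **Depth:** the side camera puts the nut about 15–16 mm below where it dropped, inside the 10.5–20 mm window.
- **Upright and still:** it looks upright in the side view and the arm is at rest.
- **Grip:** the fingers are stopped on the sleeve at about 13.4 mm opening, against 15 mm nominal. I could not read the grip force directly.
- **Bystanders:** the mouse, pen pot and pump bottle are within about 2 pixels of where they started.

**What disagreed**
- A shift in the wrist picture first looked like the drop had happened. The side view showed the nut still raised, so I kept turning until both agreed.
- A residual load of about 4 N sideways and 7 N upward on the tool was still there at hand-in. Easing the pose reduced the vertical part only a little.

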